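# Load the cleaver board at the knife stall

## Task

Load the sales board: put the whetstone lying on it flat into its fitting recess in the wooden tray, and stand the iron weight on the tail plate of the spring clip so that the clip stays open. With the clip held open like that, slide every loose cleaver, blade first, flat and straight under the raised bar, one to a lane, until its tip is at the stop. When all are in, take the weight off so that the clip shuts on the blades and set it flat in its own recess in the tray, leaving the stall's other goods alone.

Things in the scene. Friction and masses are not known exactly. Their poses are not given: they have to be found in the camera images.
- board: Fixed pale wooden sales board, 290 (x) x 270 (y) x 20 mm thick; origin at its underside's centre, x along the lanes towards the clip. Four lanes, centred at y = -93, -31, 31, 93 mm, lie between low dark ribs (6 mm wide, 8 high, x = -60 to -16 mm; 56 mm clear between). Hinge of the clip at x = 48, z = 48 mm.
- stop (a point): Foot of the stop's face, mid-width, at board x = 32 mm, z = 20 mm (the board's top). The stop is a dark wooden cross-piece 18 mm high that runs across all four lanes.
- clip_bar (a point): Centre of the clip's round steel bar, 12 mm thick, 250 mm wide, across all lanes. Fully open it stands at board x = -6 mm, its underside 18 mm above the board's top; shut and empty at x = -2 mm, 1 mm above it.
- clip (a joint): Sprung clip hinge, rad: 0 shut on the bare board, about 0.08 shut on blades 5 mm thick, 0.34 fully open (end stop). It springs shut. Pushing the tail plate down lifts the bar; about 6 N at the plate's centre opens it fully, and the iron weight standing there holds it fully open.
- clip_pad (a point): Centre of the top of the clip's bare steel tail plate (64 mm in board x, 100 in board y), behind the hinge. Fully open the plate is level, its centre at board x = 108, y = 0, z = 53 mm; shut it slopes up 0.34 rad away from the lanes, its far end about 83 mm above the table.
- recess_stone (a point): Centre of the floor of the long recess (144 x 54 mm, long along x, 12 mm deep), 6 mm above the table, in the fixed dark wooden tray (168 x 160 x 18 mm high) that holds both recesses side by side. The recess centres are 82 mm apart across, the short one to this one's -y side.
- recess_weight (a point): Centre of the floor of the short recess (84 x 54 mm, long along x, 12 mm deep) of the same tray, 6 mm above the table.
- stone_center (a point): Centre of the loose grey whetstone, 140 (x) x 50 (y) x 30 mm high, 0.45 kg; starts lying across the lanes on the board.
- weight_center (a point): Point half-way up the loose dark iron weight, 0.85 kg: a base 80 (x) x 50 (y) x 24 mm high, and on it a grip ridge 60 (x) x 20 (y) x 22 mm high; 46 mm high in all, this point 23 mm above its underside.
- cleaver1_grip (a point): Grip point of a loose cleaver (may be absent), on the handle 20 mm behind where it meets the blade, half-way up (11.5 mm above its flat underside). x points to the blade's tip, z up. Square steel blade 100 x 45 x 5 mm; wooden handle 95 x 22 mm, 23 mm high; 195 mm long in all, 0.28 kg, centre of mass 33 mm ahead of this point. Underside flat all along.
- cleaver1_tip (a point): Middle of the blade's square end edge of cleaver1 (may be absent), 2.5 mm above its underside and 120 mm ahead of cleaver1_grip.
- cleaver2_grip (a point): Grip point of a loose cleaver (may be absent), on the handle 20 mm behind where it meets the blade, half-way up (11.5 mm above its flat underside). x points to the blade's tip, z up. Square steel blade 100 x 45 x 5 mm; wooden handle 95 x 22 mm, 23 mm high; 195 mm long in all, 0.28 kg, centre of mass 33 mm ahead of this point. Underside flat all along.
- cleaver2_tip (a point): Middle of the blade's square end edge of cleaver2 (may be absent), 2.5 mm above its underside and 120 mm ahead of cleaver2_grip.
- cleaver3_grip (a point): Grip point of a loose cleaver (may be absent), on the handle 20 mm behind where it meets the blade, half-way up (11.5 mm above its flat underside). x points to the blade's tip, z up. Square steel blade 100 x 45 x 5 mm; wooden handle 95 x 22 mm, 23 mm high; 195 mm long in all, 0.28 kg, centre of mass 33 mm ahead of this point. Underside flat all along.
- cleaver3_tip (a point): Middle of the blade's square end edge of cleaver3 (may be absent), 2.5 mm above its underside and 120 mm ahead of cleaver3_grip.
- cleaver4_grip (a point): Grip point of a loose cleaver (may be absent), on the handle 20 mm behind where it meets the blade, half-way up (11.5 mm above its flat underside). x points to the blade's tip, z up. Square steel blade 100 x 45 x 5 mm; wooden handle 95 x 22 mm, 23 mm high; 195 mm long in all, 0.28 kg, centre of mass 33 mm ahead of this point. Underside flat all along.
- cleaver4_tip (a point): Middle of the blade's square end edge of cleaver4 (may be absent), 2.5 mm above its underside and 120 mm ahead of cleaver4_grip.
- oil_can: Bystander to be left alone: small can 60 mm wide, 120 high; origin at its underside's centre or (tools) its middle.
- tea_cup: Bystander to be left alone: white mug 70 mm wide, 75 high; origin at its underside's centre or (tools) its middle.
- brush: Bystander to be left alone: brush lying flat; origin at its underside's centre or (tools) its middle.
- jar: Bystander to be left alone: jar 64 mm wide, 90 high; origin at its underside's centre or (tools) its middle.
There are look-alikes about, which are no part of the job. Leave any orange look-alike of the part that bears cleaver1_grip alone.

How it is judged:
By the outcome, as a careful person would: the job done as asked, in the order asked, and still so for the second after the job is handed in, with the robot touching nothing.
Of cleaver1, cleaver2, cleaver3, cleaver4 only 3 to 4 are there at a start; the rules pass over those that are not, and their reading is None.
At some moment in a run one of cleaver1, cleaver2, cleaver3, cleaver4, stone may be knocked a few centimetres aside while the robot is not near it.
It also fails if it takes over 210 s, if anything falls off the work surface, if the arm or the gripper's body presses on something with over 40 N, if the wrist force passes 120 N, or if a joint passes its speed limit or range.

## Robot

A 6-joint arm with a two-finger parallel gripper is mounted at the origin on the work surface. World frame = base frame: x ahead of the robot, y to its left, z up, the work surface at z = 0. Lengths are in mm, angles in rad, forces in N, time in s.
With the tool pointing down it reaches from about 350 to 975 mm from the base axis. Payload 7.1 kg.
Tool frame: the origin (TCP) lies at the centre of the arm's flange, where the gripper is bolted on; the fingertips stand 182 mm ahead of it and the grasp point (between the pads) lies 163 mm ahead of it; z points along the fingers, y is the line along which they close (so a half turn about z gives the same grasp; the last joint's range is limited). The gripper opens to 88 mm and grips with 3 to 60 N. Pads are 20 mm wide; open, the fingers measure 115 mm over their backs; the gripper's body (75 mm by 178 mm) begins 61 mm behind the grasp point.
Start: joints at [-1.304, 0.423, 1.63, -0, 1.089, -0.019], TCP at [176.222, -599.627, 404.675] pointing down, gripper open.
Joint ranges: [-3, 3], [-0.9, 2.11], [0.09, 2.58], [-1.31, 4.45], [0.11, 2.69], [-2.54, 2.54]. Speed limits (rad/s): [2.39, 2.39, 3.01, 3.14, 3.14, 3.14].

## Interface

Orientations are given as a unit quaternion [w, x, y, z].
In Python, from bench import robot gives the robot as it stands.
- The arm moves only by the tool jog_arm, never from a script. Its argument "series" is a list of rows, each an object with "slide": the shift along the tool's x, y, z in units of 25 mm (1.0 is 25 mm), a list of three; "dr": the turn, a rotation vector about the tool's x, y, z in units of 6 degrees (1.0 is 6 degrees), a list of three; "claw": the closure in counts, from 0 (fully open) to 255 (shut). A call has 1 to 10 rows; each row is the pose to reach, as a shift and turn from the pose commanded when the call began, along the tool's axes at that moment; what a row does not reach only later rows make up. A row lasts 1/12 s, in which the tool goes at most 41.7 mm and 7.16 degrees, less where a joint would pass 70% of its speed; a pose out of reach is approached as far as the arm can. A call with a gripper value outside its range is refused whole. The fingers move at their own pace and stop on an object; "force" is the grip in N (left out, the last holds). Time passes only in rows, so rows that repeat a pose let the fingers close. It gives the time, the measured TCP pose, the force, the opening and the grip force at its end, in the units of the state.
- robot.observe(): the state, without advancing time (a new reading comes with each control period).
- robot.read_camera(name): name is "scene" or "top" or "wrist"; returns a dict with "color" (480x640x3 uint8, red, green, blue), "range_z" (480x640 float32, mm along the optical axis (not along the pixel's ray), 0 where there is no reading), "fx", "fy", "cx", "cy" (pixels), "dist_coeffs" ([k1, k2, p1, p2, k3] as OpenCV has them; the pictures are not rectified), "world_from_camera" (4x4, takes a point from camera to world coordinates). Camera axes: x right, y up, looking along -z (the intrinsics and any distortion apply to the point x, -y, -z); pixel columns grow to the right and rows downward; lengths in mm; the calibration is good to about 2 mm. A picture is of the moment at which its call begins.
- robot.close_job(): hands the job in; it is judged then, once.
The state is a dict: "time_s": time; "q": joint angles; "dq": joint speeds; "effort": joint torques, N m; "tcp_pos": TCP position; "ee_rot": TCP orientation; "wrist_force": force on the tool from outside, world axes, zero at the start; "torque": the same for the moment, N m; "width": opening from 0.0 (shut) to 1.0 (fully open); "grip_force": force on a finger pad.
Only numpy, scipy, OpenCV 4.12 (cv2) and the standard library are available. Lean on these libraries where they do the work, as an engineer would, in place of code of your own. Each camera call takes 0.05 s, during which the arm holds its last target. There are 200 camera calls.

## Working session

There is one attempt and no reset: what is moved stays moved. The work goes in short steps, Python scripts to look and compute and a tool call to move; the robot and the scene stay as the last step left them, time stands still between calls to the robot, and variables do not carry over. Pictures are saved under pics/ and viewed, at most 15 in all, crops included, and the job is handed in when it is done.

Besides the shell and the picture viewer there is one more tool, called after "Request:" as name(argument=value, ...) on one line, values as JSON. jog_arm: Moves the arm, as the interface text tells. Its arguments: {"type":"object","properties":{"series":{"type":"array","items":{"type":"object","properties":{"slide":{"type":"array","items":{"type":"number"}},"dr":{"type":"array","items":{"type":"number"}},"claw":{"type":"number"}}}},"force":{"type":"number"}},"required":["series"]}

```bash
ls; mkdir -p pics; cat > h.py <<'E'
import numpy as np, cv2
from scipy.spatial.transform import Rotation as R
from bench import robot
def cam(n):
    c=robot.read_camera(n); c['K']=np.array([[c['fx'],0,c['cx']],[0,c['fy'],c['cy']],[0,0,1]]); c['d']=np.array(c['dist_coeffs'],float); c['T']=np.array(c['world_from_camera']); return c
def save(c,name): cv2.imwrite('pics/'+name,c['color'][:,:,::-1])
def rays(c,uv):
    p=cv2.undistortPoints(np.array(uv,float).reshape(-1,1,2),c['K'],c['d'])[:,0]
    return np.c_[p[:,0],-p[:,1],-np.ones(len(p))]
def onplane(c,uv,z):
    r=rays(c,uv)@c['T'][:3,:3].T; o=c['T'][:3,3]; return o+r*((z-o[2])/r[:,2])[:,None]
def cloud(c):
    v,u=np.mgrid[:480,:640]; r=rays(c,np.c_[u.ravel(),v.ravel()]); P=(r*c['range_z'].ravel()[:,None])@c['T'][:3,:3].T+c['T'][:3,3]
    P[c['range_z'].ravel()==0]=np.nan; return P.reshape(480,640,3)
def proj(c,X):
    x=(np.atleast_2d(X)-c['T'][:3,3])@c['T'][:3,:3]; x=x*[1,-1,-1]
    return cv2.projectPoints(x,np.zeros(3),np.zeros(3),c['K'],c['d'])[0][:,0]
E
python3 - <<'E'
from h import *
for n in ['top','scene']:
    c=cam(n); save(c,n+'0.png'); np.savez(n+'0.npz',**{k:c[k] for k in ['color','range_z','K','d','T']}); print(n,c['T'].round(3).tolist(),c['fx'],c['d'])
print(robot.observe())
E
```

```text
pics
top [[0.01, 0.987, -0.157, 211.851], [-1.0, 0.011, 0.003, -37.79], [0.005, 0.157, 0.988, 1587.783], [0.0, 0.0, 0.0, 1.0]] 519.9046780463261 [-0.15541624  0.          0.          0.          0.        ]
scene [[-0.465, -0.662, 0.588, 1185.528], [0.885, -0.339, 0.318, 342.19], [-0.012, 0.668, 0.744, 1026.684], [0.0, 0.0, 0.0, 1.0]] 487.51771282099776 [-0.03925358  0.          0.          0.          0.        ]
{'time_s': 0.1, 'q': array([-1.30398612e+00,  4.23784696e-01,  1.63057613e+00, -2.69336577e-05,
        1.08859211e+00, -1.90265162e-02]), 'dq': array([ 0.00065434, -0.00013712, -0.00274316,  0.0006487 , -0.00111618,
        0.00096278]), 'effort': array([-7.73672091e-04, -5.45613384e+01, -2.74324608e+01,  6.45151455e-02,
        1.87735580e-02, -2.89330535e-05]), 'tcp_pos': array([ 176.16884982, -599.41199697,  403.98131057]), 'ee_rot': array([-6.73455814e-04,  9.89803423e-01,  1.42438479e-01, -9.58843557e-05]), 'wrist_force': array([-0.04220639,  0.29675664,  0.38863265]), 'torque': array([ 0.01996018, -0.0336657 ,  0.00403486]), 'grip_force': 0.0, 'width': 0.9983983167622567}
```

View pics/top0.png

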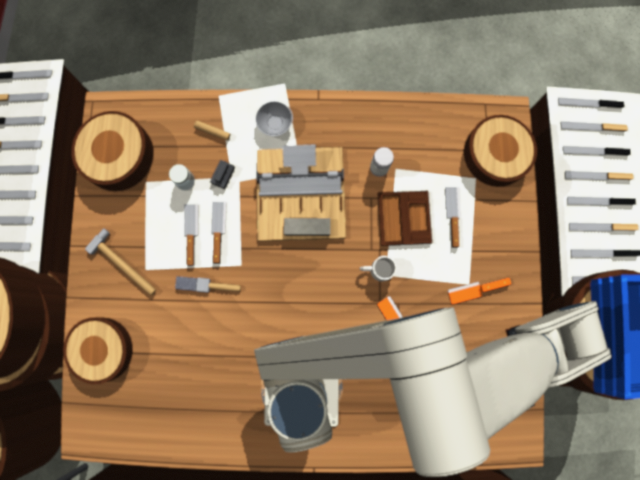

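View pics/scene0.png

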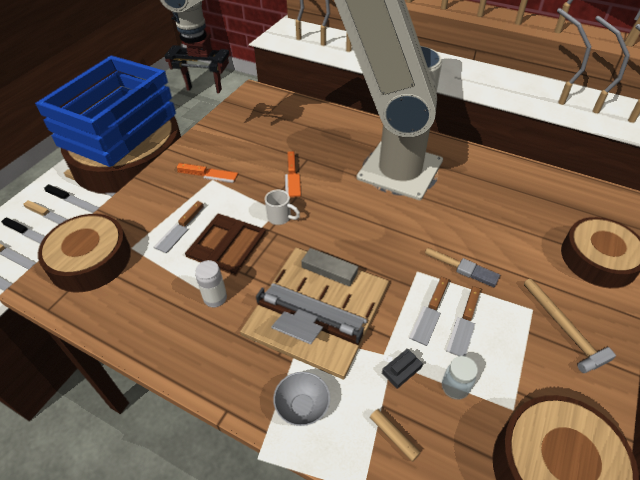

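The top view shows the board at (300,195) with the stone at (307,227) and the tray at (405,218), long recess on its left. The weight is at (222,175). There are three cleavers, at (190,235), (217,232) and (453,217), plus orange look-alikes at (390,308) and (480,290). The scene view agrees.

```bash
cat > m0.py <<'E'
from h import *
c=dict(np.load('top0.npz')); P=cloud(c); hsv=cv2.cvtColor(c['color'],cv2.COLOR_RGB2HSV); 
def rect(mask,box,z,name):
    m=np.zeros((480,640),np.uint8); x0,y0,x1,y1=box; m[y0:y1,x0:x1]=mask[y0:y1,x0:x1].astype(np.uint8)
    n,l,s,_=cv2.connectedComponentsWithStats(m); 
    if n<2: print(name,'none'); return
    i=1+np.argmax(s[1:,4]); cn=cv2.findContours((l==i).astype(np.uint8),0,1)[0][0][:,0]
    Q=onplane(c,cn,z)[:,:2].astype(np.float32); r=cv2.minAreaRect(Q); b=cv2.boxPoints(r)
    e=b[1]-b[0] if np.hypot(*(b[1]-b[0]))>np.hypot(*(b[2]-b[1])) else b[2]-b[1]
    zz=np.nanmedian(P[:,:,2][l==i]); a=np.degrees(np.arctan2(e[1],e[0]))%180
    print(name,np.round(r[0],1),np.round(r[1],1),'long axis deg',round(float(a),1),'medz',round(float(zz),1),s[i,4])
H,S,V=[hsv[:,:,i].astype(int) for i in range(3)]; Z=P[:,:,2]
print('depth noise',np.nanstd(Z[300:320,200:240]),np.nanmedian(Z[300:320,200:240]))
rect((S<60)&(Z>35),(280,212,335,240),50,'stone')
rect((V<90),(205,155,240,192),24,'weight')
rect((H<20)&(S>100)&(V<140)|(Z>10)&(H<20)&(S>90),(370,180,440,255),18,'tray')
rect((H>10)&(S>70),(250,205,352,246),20,'boardfront')
for n,b in dict(A=(180,198,203,270),B=(205,198,228,270),C=(440,180,466,255)).items():
    rect((S>90)&(V<200),b,20,'handle'+n)
    rect((S<60)&(V<190)&(V>60),b,5,'blade'+n)
E
python3 m0.py
python3 - <<'E'
import cv2,numpy as np
a=cv2.imread('pics/top0.png'); cv2.imwrite('pics/crop0.png',cv2.resize(a[140:280,160:480],None,fx=2.5,fy=2.5,interpolation=cv2.INTER_CUBIC))
E
```

```text
depth noise 3.5555760764533986 0.9100243639363725
stone [484.8  -7.9] [ 45.8 135.3] long axis deg 90.6 medz 51.1 724
weight [651.5 258.4] [49.9 78.6] long axis deg 157.9 medz 28.6 372
tray [ 528.1 -295.2] [233.4 182.1] long axis deg 3.1 medz 15.3 2251
boardfront [495.   11.7] [124.8 312.1] long axis deg 90.6 medz 18.7 3424
handleA [415.  349.4] [90.2 18.8] long axis deg 2.7 medz 24.1 205
bladeA [472.  360.2] [222.4  45.4] long axis deg 6.8 medz 5.0 417
handleB [422.2 267.2] [19.7 89.7] long axis deg 179.7 medz 24.7 194
bladeB [496.7 271.6] [136.7  31.4] long axis deg 2.3 medz 6.6 291
handleC [ 479.8 -465.5] [91.1 21.3] long axis deg 1.4 medz 23.1 200
bladeC [ 519.8 -462.3] [204.6  34. ] long axis deg 1.9 medz 4.8 383
```

View pics/crop0.png

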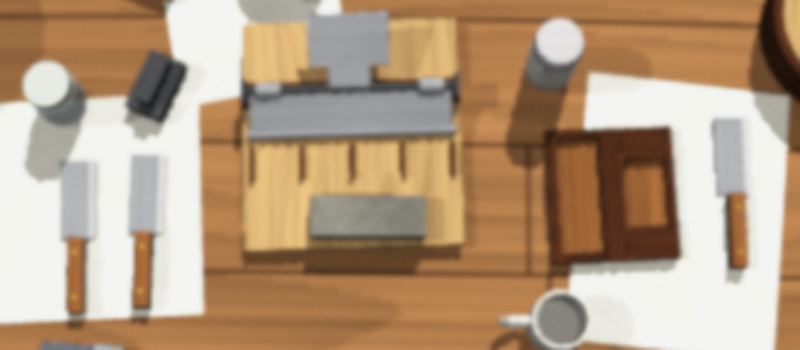

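```bash
cat >> h.py <<'E'
def plan(*wps):
    "wps: (x,y,z of GRASP POINT world, psi deg of tool x); prints the slide/dr of each relative to the present pose"
    o=robot.observe(); q=o['ee_rot']; M=R.from_quat([q[1],q[2],q[3],q[0]]); p=o['tcp_pos']
    print('t',round(o['time_s'],2),'grasp',(p+M.apply([0,0,163])).round(1),'psi',round(float(np.degrees(np.arctan2(M.as_matrix()[1,0],M.as_matrix()[0,0]))),2),'F',o['wrist_force'].round(1),'w',round(o['width']*88,1),'g',round(o['grip_force'],1),'j1,j6',o['q'][[0,5]].round(2))
    for x,y,z,a in wps:
        a=np.radians(a); T=np.array([[np.cos(a),np.sin(a),0],[np.sin(a),-np.cos(a),0],[0,0,-1]]).astype(float)
        s=M.inv().apply(np.array([x,y,z+163])-p)/25; r=np.degrees((M.inv()*R.from_matrix(T)).as_rotvec())/6
        print('slide',s.round(2).tolist(),'dr',r.round(2).tolist())
E
python3 -c "
from h import *
plan((330,-300,250,50),(460,0,270,90))"
```

```text
t 0.1 grasp [ 176.1 -599.2  241. ] psi 16.38 F [-0.   0.3  0.4] w 87.9 g 0.0 j1,j6 [-1.3  -0.02]
slide [9.28, -9.76, -0.35] dr [-0.01, -0.0, -5.6]
slide [17.65, -19.8, -1.13] dr [-0.01, -0.01, -12.27]
```

Request:
jog_arm(series=[{"slide": [9.3,-8.7,-0.5],"dr": [0,0,-6]},{"slide": [9.3,-8.7,-0.5],"dr": [0,0,-6]},{"slide": [9.3,-8.7,-0.5],"dr": [0,0,-6]},{"slide": [9.3,-8.7,-0.5],"dr": [0,0,-6]},{"slide": [9.3,-8.7,-0.5],"dr": [0,0,-6]},{"slide": [9.3,-8.7,-0.5],"dr": [0,0,-6]},{"slide": [9.3,-8.7,-0.5],"dr": [0,0,-6]},{"slide": [9.3,-8.7,-0.5],"dr": [0,0,-6]},{"slide": [9.3,-8.7,-0.5],"dr": [0,0,-6]},{"slide": [9.3,-8.7,-0.5],"dr": [0,0,-6]}])

```text
schema error: expected keys slide, dr, claw
```

```bash
python3 -c "
from h import *
plan((460,0,270,90))"
```

```text
t 0.1 grasp [ 176.1 -599.2  241. ] psi 16.38 F [-0.   0.3  0.4] w 87.9 g 0.0 j1,j6 [-1.3  -0.02]
slide [17.65, -19.8, -1.13] dr [-0.01, -0.01, -12.27]
```

Request:
jog_arm(series=[{"slide": [9.3,-9.7,-0.5],"dr": [0,0,-6],"claw": 0},{"slide": [9.3,-9.7,-0.5],"dr": [0,0,-6],"claw": 0},{"slide": [9.3,-9.7,-0.5],"dr": [0,0,-6],"claw": 0},{"slide": [9.3,-9.7,-0.5],"dr": [0,0,-6],"claw": 0},{"slide": [9.3,-9.7,-0.5],"dr": [0,0,-6],"claw": 0},{"slide": [9.3,-9.7,-0.5],"dr": [0,0,-6],"claw": 0},{"slide": [9.3,-9.7,-0.5],"dr": [0,0,-6],"claw": 0},{"slide": [9.3,-9.7,-0.5],"dr": [0,0,-6],"claw": 0},{"slide": [9.3,-9.7,-0.5],"dr": [0,0,-6],"claw": 0},{"slide": [9.3,-9.7,-0.5],"dr": [0,0,-6],"claw": 0}])

```text
time_s: 0.93
tcp_pos: [331.7, -299.6, 417.2]
ee_rot: [-0.0, 0.896, 0.443, -0.0]
wrist_force: [0.7, -0.8, -0.2]
width: 0.998
grip_force: 0.0
```

```bash
python3 -c "
from h import *
plan((440,0,280,90))"
```

```text
t 0.93 grasp [ 331.7 -299.6  254.2] psi 52.62 F [ 0.7 -0.8 -0.2] w 87.8 g 0.0 j1,j6 [-0.76 -0.11]
slide [12.15, -3.83, -1.03] dr [-0.0, 0.0, -6.23]
```

Request:
jog_arm(series=[{"slide": [12.15,-3.8,-1.0],"dr": [0,0,-6.23],"claw": 0},{"slide": [12.15,-3.8,-1.0],"dr": [0,0,-6.23],"claw": 0},{"slide": [12.15,-3.8,-1.0],"dr": [0,0,-6.23],"claw": 0},{"slide": [12.15,-3.8,-1.0],"dr": [0,0,-6.23],"claw": 0},{"slide": [12.15,-3.8,-1.0],"dr": [0,0,-6.23],"claw": 0},{"slide": [12.15,-3.8,-1.0],"dr": [0,0,-6.23],"claw": 0},{"slide": [12.15,-3.8,-1.0],"dr": [0,0,-6.23],"claw": 0},{"slide": [12.15,-3.8,-1.0],"dr": [0,0,-6.23],"claw": 0},{"slide": [12.15,-3.8,-1.0],"dr": [0,0,-6.23],"claw": 0},{"slide": [12.15,-3.8,-1.0],"dr": [0,0,-6.23],"claw": 0}])

```text
time_s: 1.77
tcp_pos: [441.8, -2.8, 442.0]
ee_rot: [0.0, 0.708, 0.706, -0.0]
wrist_force: [-0.1, -0.4, -0.4]
width: 1.001
grip_force: 0.0
```

```bash
python3 -c "
from h import *
plan()
c=cam('wrist'); save(c,'w1.png'); np.savez('w1.npz',**{k:c[k] for k in ['color','range_z','K','d','T']})
print(c['T'].round(3).tolist(),c['K'].tolist(),c['d'])"
```

```text
t 1.77 grasp [441.8  -2.9 279. ] psi 89.86 F [-0.1 -0.4 -0.4] w 88.1 g 0.0 j1,j6 [-0.03 -0.03]
[[1.0, 0.003, -0.001, 442.045], [-0.003, 0.962, 0.273, 71.981], [0.001, -0.273, 0.962, 421.295], [0.0, 0.0, 0.0, 1.0]] [[423.15364921500117, 0.0, 322.5239677223035], [0.0, 423.15364921500117, 240.78136292679977], [0.0, 0.0, 1.0]] [-0.03248126  0.          0.          0.          0.        ]
```

View pics/w1.png

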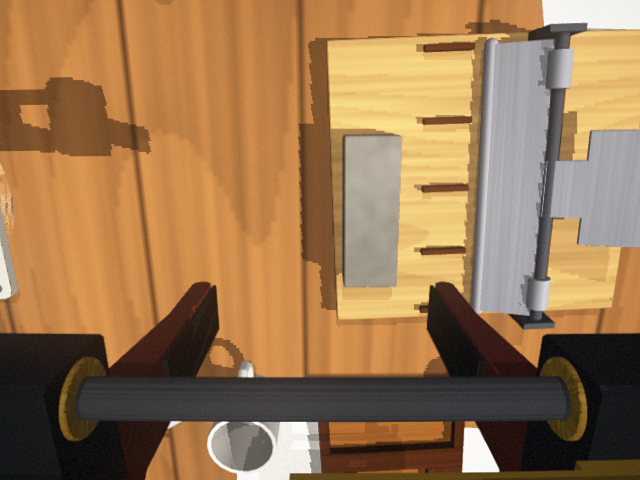

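The wrist view shows the whole board: left edge from (328,40) to (340,320), stone corners from (344,136) to (398,286), ribs, bar and plate all visible, and the tray at the bottom.

```bash
cat > m1.py <<'E'
from h import *
c=dict(np.load('w1.npz')); hsv=cv2.cvtColor(c['color'],cv2.COLOR_RGB2HSV).astype(int); H,S,V=hsv[...,0],hsv[...,1],hsv[...,2]
print(hsv[80,380],hsv[80,250],hsv[200,320],hsv[200,370],hsv[48,450],P[80,380] if 0 else '')
P=cloud(c); print('z board',np.nanmedian(P[60:100,350:400,2]),'stone',np.nanmedian(P[180:240,355:390,2]),'table',np.nanmedian(P[20:100,180:260,2]))
bm=((P[...,2]>12)&(P[...,2]<60)).astype(np.uint8)
# board edges by colour gradient: yellow board V high
ym=((H>14)&(V>150)&(S>60)).astype(np.uint8)
L=[(np.where(ym[r,300:345])[0][0]+300-.5,r) for r in list(range(60,130))+list(range(292,312))if ym[r,300:345].any()]
Tp=[(u,np.where(ym[20:70,u])[0][0]+20-.5) for u in range(345,412)]
Bt=[(u,np.where(ym[290:335,u])[0][-1]+290+.5) for u in range(350,410)]
def line(uv,z):
    Q=onplane(c,uv,z)[:,:2]
    for _ in range(3):
        m=Q.mean(0); d=np.linalg.svd(Q-m)[2][0]; n=np.array([-d[1],d[0]]); e=abs((Q-m)@n); Q=Q[e<=max(1,2*np.median(e))]
    return m,d,np.degrees(np.arctan2(d[1],d[0])),len(Q)
for n,e in (('L',L),('T',Tp),('B',Bt)): print(n,line(e,20))
sm=((S<60)&(V>60)).astype(np.uint8); sm[:,:335]=0; sm[:,410:]=0; sm[:125]=0; sm[300:]=0
cn=max(cv2.findContours(sm,0,1)[0],key=cv2.contourArea)[:,0]
print('stone',cv2.minAreaRect(onplane(c,cn,50)[:,:2].astype(np.float32)))
dm=((V<110)&(S>50)).astype(np.uint8)
for r in (48,120,188,250):
    b=np.argwhere(dm[r-8:r+8,425:465]); uv=b[:,::-1].mean(0)+[425,r-8]; print('rib',onplane(c,[uv],28)[0,:2].round(1))
E
python3 m1.py
```

```text
[ 20 129 235] [ 15 165 206] [ 14 152 124] [ 19  31 171] [ 11 180 116] 
z board 19.304663155798977 stone 49.244353196063344 table -0.9108303412572525
L (array([423.73948702,  22.87478128]), array([-0.04081281, -0.99916681]), np.float64(-92.33905130327693), 51)
T (array([492.25323926, 156.86735507]), array([0.99999945, 0.00104884]), np.float64(0.060094307108511644), 62)
B (array([ 500.02344566, -144.83661396]), array([ 0.99991016, -0.01340405]), np.float64(-0.7680184268179135), 51)
stone ((485.5391845703125, -8.831748962402344), (49.85004425048828, 138.6001434326172), 0.41373389959335327)
rib [550.3 133.5]
rib [554.8  74.4]
rib [558.3  13.6]
rib [561.2 -47.9]
```

```bash
cat > m2.py <<'E'
from m1 import *
print('----')
Z=cv2.medianBlur(P[...,2].astype(np.float32),5); bm=(Z>10)&(Z<70)
L=[(np.where(bm[r,300:345])[0][0]+300-.5,r) for r in range(60,300) if bm[r,300:345].any()]
Tp=[(u,np.where(bm[20:70,u])[0][0]+20-.5) for u in range(345,410)]
Bt=[(u,np.where(bm[290:335,u])[0][-1]+290+.5) for u in range(350,410)]
for n,e in (('L',L),('T',Tp),('B',Bt)): print(n,line(e,20))
print(onplane(c,[(328,40),(340,320)],20).round(1))
dm=((S>140)&(V<140)).astype(np.uint8); dm[:,:415]=0; dm[:,475:]=0
n,l,s,ce=cv2.connectedComponentsWithStats(dm)
for i in range(1,n):
    if s[i,4]>80: print('rib',s[i],onplane(c,[ce[i]],28)[0,:2].round(1))
# bar: depth along column
for r in (60,100,150,200,250,290):
    zz=P[r,475:500]; k=np.nanargmax(zz[:,2]); print('bar',zz[k].round(1))
E
python3 m2.py | sed '1,/----/d'
```

```text
L (array([450.64786867,  15.34829763]), array([ 0.04159083, -0.99913473]), np.float64(-87.61633320997237), 238)
T (array([490.39360509, 142.56816953]), array([0.99898048, 0.04514415]), np.float64(2.5874487453357884), 64)
B (array([ 501.40077841, -125.35499486]), array([0.99921544, 0.03960423]), np.float64(2.2697486414745938), 60)
[[ 447.6  140.5   20. ]
 [ 460.3 -127.9   20. ]]
rib [423  42  52  10 423] [551.8 134.1]
rib [422 116  50   9 318] [554.3  72.8]
rib [421 184  48   8 314] [556.7  11.7]
rib [420 246  46   9 293] [559.2 -49.6]
rib [435 282  40  63 818] [ 580.5 -111.6]
rib [415 322  35  55 401] [ 561.2 -177.9]
rib [ 415  421   60   59 2308] [ 578.1 -295.7]
bar [589.6 122.6  34.7]
bar [596.8  89.8  35.8]
bar [601.3  46.8  35.8]
bar [603.5   1.6  37.5]
bar [610.9 -46.8  37.3]
bar [614.4 -86.9  39.7]
```

```bash
python3 -c "
from h import *
plan((560,-360,270,50))"
```

```text
t 1.82 grasp [441.2  -3.7 278.9] psi 89.77 F [-0.8 -0.7  0.4] w 88.2 g 0.0 j1,j6 [-0.03 -0.03]
slide [-14.24, 4.8, 0.36] dr [-0.0, 0.01, 6.63]
```

Request:
jog_arm(series=[{"slide": [-11.4,3.2,0.4],"dr": [0,0,0],"claw": 45},{"slide": [-11.4,3.2,0.4],"dr": [0,0,0],"claw": 45},{"slide": [-11.4,3.2,0.4],"dr": [0,0,0],"claw": 45},{"slide": [-11.4,3.2,0.4],"dr": [0,0,0],"claw": 45},{"slide": [-11.4,3.2,0.4],"dr": [0,0,0],"claw": 45},{"slide": [-11.4,3.2,0.4],"dr": [0,0,0],"claw": 45},{"slide": [-11.4,3.2,0.4],"dr": [0,0,0],"claw": 45},{"slide": [-11.4,3.2,0.4],"dr": [0,0,0],"claw": 45},{"slide": [-11.4,3.2,0.4],"dr": [0,0,0],"claw": 45},{"slide": [-11.4,3.2,0.4],"dr": [0,0,0],"claw": 45}])

```text
time_s: 2.65
tcp_pos: [518.5, -289.4, 431.4]
ee_rot: [-0.001, 0.71, 0.704, -0.0]
wrist_force: [-0.4, -0.0, 0.5]
width: 0.827
grip_force: 0.0
```

```bash
python3 -c "
from h import *
plan((485.5,-8.8,90,90.4))
c=cam('wrist'); save(c,'w2.png'); np.savez('w2.npz',**{k:c[k] for k in ['color','range_z','K','d','T']})"
```

```text
t 2.65 grasp [ 518.2 -289.2  268.4] psi 89.58 F [-0.4 -0.   0.5] w 72.7 g 0.0 j1,j6 [-0.53 -0.52]
slide [11.2, -1.39, 7.15] dr [-0.02, -0.01, -0.14]
```

View pics/w2.png

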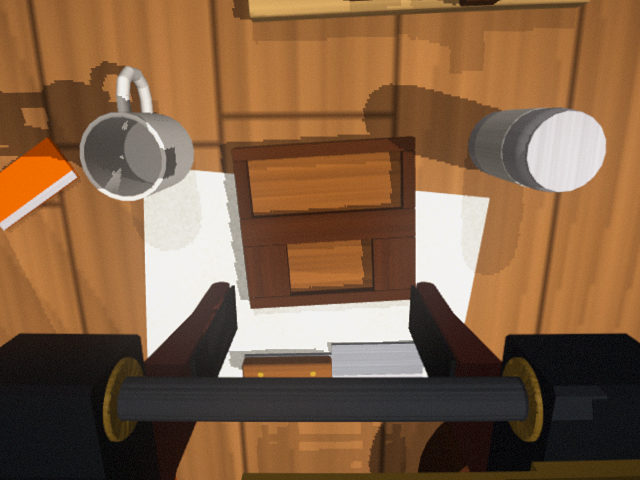

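The tray shows clearly, with corners near (234,147), (414,138), (415,302) and (250,307). The long recess is at (323,183) and the short one at (328,265). The right cleaver lies at the bottom, with its handle at (287,367) and blade at (377,360).

```bash
cat > m3.py <<'E'
from h import *
c=dict(np.load('w2.npz')); P=cloud(c); Z=cv2.medianBlur(P[...,2].astype(np.float32),3)
m=((Z>12)&(Z<30)).astype(np.uint8); m[:120]=0; m[320:]=0; m[:,:210]=0; m[:,440:]=0
cn=max(cv2.findContours(m,cv2.RETR_EXTERNAL,1)[0],key=cv2.contourArea)[:,0]
r=cv2.minAreaRect(onplane(c,cn,18)[:,:2].astype(np.float32)); print('tray',r)
hsv=cv2.cvtColor(c['color'],cv2.COLOR_RGB2HSV).astype(int)
om=((Z<12)&(Z>2)).astype(np.uint8); om[:145]=0; om[300:]=0; om[:,:246]=0; om[:,:][:,405:]=0
n,l,s,ce=cv2.connectedComponentsWithStats(om)
for i in range(1,n):
    if s[i,4]>1500:
        cn=cv2.findContours((l==i).astype(np.uint8),0,1)[0][0][:,0]; print(s[i],[tuple(np.round(x,1)) if np.ndim(x) else x for x in cv2.minAreaRect(onplane(c,cn,6)[:,:2].astype(np.float32))])
print(np.nanmedian(P[170:200,270:380,2]),np.nanmedian(P[220:230,280:380,2]))
E
python3 m3.py
```

```text
tray ((523.4030151367188, -311.85516357421875), (167.9068603515625, 161.27655029296875), 3.250903844833374)
[ 246  151  156   66 8646] [(np.float64(520.8), np.float64(-272.4)), (np.float64(146.7), np.float64(55.2)), 3.1601598262786865]
[ 286  239   88   55 4201] [(np.float64(525.6), np.float64(-355.8)), (np.float64(85.3), np.float64(53.8)), 3.170106887817383]
5.162906920998864 17.26388789991273
```

Request:
jog_arm(series=[{"slide": [11.2,-1.4,5.0],"dr": [0,0,-0.14],"claw": 45},{"slide": [11.2,-1.4,5.0],"dr": [0,0,-0.14],"claw": 45},{"slide": [11.2,-1.4,5.0],"dr": [0,0,-0.14],"claw": 45},{"slide": [11.2,-1.4,5.0],"dr": [0,0,-0.14],"claw": 45},{"slide": [11.2,-1.4,5.0],"dr": [0,0,-0.14],"claw": 45},{"slide": [11.2,-1.4,5.0],"dr": [0,0,-0.14],"claw": 45},{"slide": [11.2,-1.4,5.0],"dr": [0,0,-0.14],"claw": 45},{"slide": [11.2,-1.4,5.0],"dr": [0,0,-0.14],"claw": 45},{"slide": [11.2,-1.4,7.1],"dr": [0,0,-0.14],"claw": 45},{"slide": [11.2,-1.4,7.1],"dr": [0,0,-0.14],"claw": 45}])

```text
time_s: 3.53
tcp_pos: [483.7, -5.8, 252.1]
ee_rot: [-0.002, 0.702, 0.712, -0.001]
wrist_force: [-1.4, 0.1, -0.1]
width: 0.824
grip_force: 0.0
```

```bash
python3 -c "
from h import *
c=cam('top'); save(c,'top1.png')
plan((485.5,-8.8,42,90.4))"
```

```text
t 3.58 grasp [482.4  -6.6  88.6] psi 90.75 F [-0.1 -0.  -1.2] w 72.7 g 0.0 j1,j6 [-0.04 -0.05]
slide [-0.09, 0.09, 1.86] dr [-0.07, -0.0, 0.06]
```

Request:
jog_arm(force=35, series=[{"slide": [-0.1,0.1,1.86],"dr": [-0.07,0,0.06],"claw": 45},{"slide": [-0.1,0.1,1.86],"dr": [-0.07,0,0.06],"claw": 45},{"slide": [-0.1,0.1,1.86],"dr": [-0.07,0,0.06],"claw": 45},{"slide": [-0.1,0.1,1.86],"dr": [-0.07,0,0.06],"claw": 255},{"slide": [-0.1,0.1,1.86],"dr": [-0.07,0,0.06],"claw": 255},{"slide": [-0.1,0.1,1.86],"dr": [-0.07,0,0.06],"claw": 255},{"slide": [-0.1,0.1,1.86],"dr": [-0.07,0,0.06],"claw": 255},{"slide": [-0.1,0.1,1.86],"dr": [-0.07,0,0.06],"claw": 255},{"slide": [-0.1,0.1,1.86],"dr": [-0.07,0,0.06],"claw": 255},{"slide": [-0.1,0.1,1.86],"dr": [-0.07,0,0.06],"claw": 255}])

```text
time_s: 4.42
tcp_pos: [487.4, -10.6, 209.7]
ee_rot: [0.002, 0.706, 0.709, 0.002]
wrist_force: [-6.2, -1.1, 7.9]
width: 0.567
grip_force: 35.0
```

```bash
python3 -c "
from h import *
plan((470,-9,125,70),(521,-271,125,3.2))"
```

```text
t 4.42 grasp [488.1 -10.6  46.7] psi 90.24 F [-6.2 -1.1  7.9] w 49.9 g 35.0 j1,j6 [-0.05 -0.05]
slide [0.07, -0.68, -3.14] dr [0.04, -0.01, 3.37]
slide [-10.42, 1.32, -3.13] dr [0.04, -0.03, 14.51]
```

Request:
jog_arm(series=[{"slide": [0,0,-2],"dr": [0,0,0],"claw": 255},{"slide": [0,0,-3.1],"dr": [0,0,0],"claw": 255},{"slide": [-5.2,0.6,-3.1],"dr": [0,0,7.2],"claw": 255},{"slide": [-5.2,0.6,-3.1],"dr": [0,0,7.2],"claw": 255},{"slide": [-5.2,0.6,-3.1],"dr": [0,0,7.2],"claw": 255},{"slide": [-5.2,0.6,-3.1],"dr": [0,0,7.2],"claw": 255},{"slide": [-5.2,0.6,-3.1],"dr": [0,0,7.2],"claw": 255},{"slide": [-5.2,0.6,-3.1],"dr": [0,0,7.2],"claw": 255},{"slide": [-5.2,0.6,-3.1],"dr": [0,0,7.2],"claw": 255},{"slide": [-5.2,0.6,-3.1],"dr": [0,0,7.2],"claw": 255}])

```text
time_s: 5.25
tcp_pos: [503.3, -140.5, 286.6]
ee_rot: [0.002, 0.916, 0.401, 0.004]
wrist_force: [0.3, 0.6, -4.5]
width: 0.567
grip_force: 35.0
```

```bash
python3 -c "
from h import *
plan((519.4,-271.3,125,3.2))"
```

```text
t 5.25 grasp [ 504.6 -140.6  123.6] psi 47.22 F [ 0.3  0.6 -4.5] w 49.9 g 35.0 j1,j6 [-0.3   0.45]
slide [-3.4, 4.03, -0.05] dr [0.04, -0.07, 7.34]
```

Request:
jog_arm(series=[{"slide": [-3.4,4.03,-0.05],"dr": [0.04,-0.07,7.34],"claw": 255},{"slide": [-3.4,4.03,-0.05],"dr": [0.04,-0.07,7.34],"claw": 255},{"slide": [-3.4,4.03,-0.05],"dr": [0.04,-0.07,7.34],"claw": 255},{"slide": [-3.4,4.03,-0.05],"dr": [0.04,-0.07,7.34],"claw": 255},{"slide": [-3.4,4.03,-0.05],"dr": [0.04,-0.07,7.34],"claw": 255},{"slide": [-3.4,4.03,-0.05],"dr": [0.04,-0.07,7.34],"claw": 255},{"slide": [-3.4,4.03,-0.05],"dr": [0.04,-0.07,7.34],"claw": 255},{"slide": [-3.4,4.03,-0.05],"dr": [0.04,-0.07,7.34],"claw": 255},{"slide": [-3.4,4.03,-0.05],"dr": [0.04,-0.07,7.34],"claw": 255},{"slide": [-3.4,4.03,-0.05],"dr": [0.04,-0.07,7.34],"claw": 255}])

```text
time_s: 6.08
tcp_pos: [519.4, -270.9, 287.3]
ee_rot: [-0.0, 1.0, 0.028, -0.0]
wrist_force: [-0.1, 0.4, -4.4]
width: 0.567
grip_force: 35.0
```

```bash
python3 -c "
from h import *
plan((519.4,-271.3,50,3.2))"
```

```text
t 6.08 grasp [ 519.3 -270.8  124.3] psi 3.24 F [-0.1  0.4 -4.4] w 49.9 g 35.0 j1,j6 [-0.5   1.01]
slide [0.0, 0.02, 2.97] dr [-0.01, 0.01, 0.01]
```

Request:
jog_arm(series=[{"slide": [0,0.02,1.5],"dr": [0,0,0],"claw": 255},{"slide": [0,0.02,2.4],"dr": [0,0,0],"claw": 255},{"slide": [0,0.02,2.9],"dr": [0,0,0],"claw": 255},{"slide": [0,0.02,3.1],"dr": [0,0,0],"claw": 255},{"slide": [0,0.02,3.2],"dr": [0,0,0],"claw": 255},{"slide": [0,0.02,3.3],"dr": [0,0,0],"claw": 255},{"slide": [0,0.02,3.4],"dr": [0,0,0],"claw": 255},{"slide": [0,0.02,3.4],"dr": [0,0,0],"claw": 255}])

```text
time_s: 6.75
tcp_pos: [519.7, -271.9, 202.8]
ee_rot: [-0.0, 1.0, 0.026, 0.0]
wrist_force: [-0.3, -0.5, -4.9]
width: 0.566
grip_force: 35.0
```

```bash
python3 -c "
from h import *
plan((519.4,-271.3,50,3.2))"
```

```text
t 6.75 grasp [ 519.7 -271.9   39.8] psi 3.01 F [-0.3 -0.5 -4.9] w 49.8 g 35.0 j1,j6 [-0.5   1.02]
slide [-0.01, -0.03, -0.41] dr [-0.0, -0.0, -0.03]
```

Request:
jog_arm(series=[{"slide": [0,0,0],"dr": [0,0,0],"claw": 60},{"slide": [0,0,0],"dr": [0,0,0],"claw": 60},{"slide": [0,0,0],"dr": [0,0,0],"claw": 60},{"slide": [0,0,0],"dr": [0,0,0],"claw": 60},{"slide": [0,0,-2],"dr": [0,0,0],"claw": 60},{"slide": [0,0,-5],"dr": [0,0,0],"claw": 0},{"slide": [0,0,-6],"dr": [0,0,0],"claw": 0},{"slide": [0,0,-8],"dr": [0,0,0],"claw": 0},{"slide": [0,0,-9],"dr": [0,0,0],"claw": 0},{"slide": [0,0,-9],"dr": [0,0,0],"claw": 0}])

```text
time_s: 7.58
tcp_pos: [520.3, -272.4, 433.8]
ee_rot: [0.002, 1.0, 0.026, 0.003]
wrist_force: [0.4, -0.4, -0.1]
width: 0.998
grip_force: 0.0
```

```bash
python3 -c "
from h import *
plan((651,180,260,68),(651,180,260,-22))
c=cam('wrist'); save(c,'w3.png'); np.savez('w3.npz',**{k:c[k] for k in ['color','range_z','K','d','T']})"
```

```text
t 7.58 grasp [ 521.5 -272.9  270.8] psi 3.0 F [ 0.4 -0.4 -0.1] w 87.9 g 0.0 j1,j6 [-0.5   1.02]
slide [6.16, -17.8, 0.4] dr [0.07, -0.04, -10.83]
slide [6.16, -17.8, 0.4] dr [0.02, -0.07, 4.17]
```

View pics/w3.png

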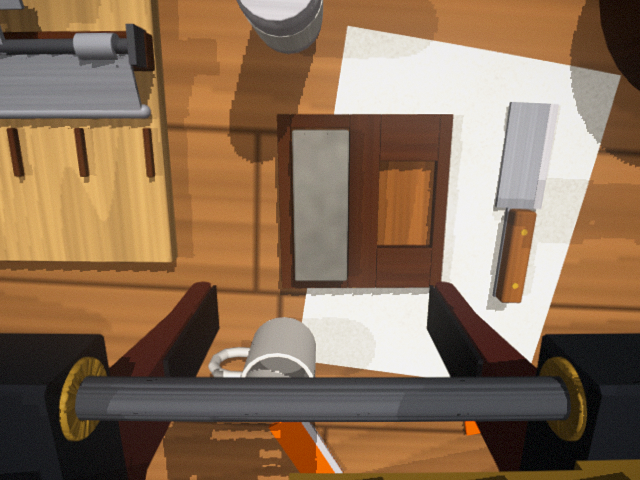

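The stone sits in the long recess at (320,205). The right cleaver is at (515,255).

Request:
jog_arm(series=[{"slide": [3,-10,0],"dr": [0,0,-11],"claw": 0},{"slide": [3,-10,0],"dr": [0,0,-11],"claw": 0},{"slide": [3,-10,0],"dr": [0,0,-11],"claw": 0},{"slide": [3,-10,0],"dr": [0,0,-11],"claw": 0},{"slide": [3,-10,0],"dr": [0,0,-11],"claw": 0},{"slide": [3,-10,0],"dr": [0,0,-11],"claw": 0},{"slide": [3,-10,0],"dr": [0,0,-11],"claw": 0},{"slide": [3,-10,0],"dr": [0,0,-11],"claw": 0},{"slide": [3,-10,0],"dr": [0,0,-11],"claw": 0},{"slide": [3,-10,0],"dr": [0,0,-11],"claw": 0}])

```text
time_s: 8.47
tcp_pos: [581.2, -17.6, 426.8]
ee_rot: [-0.001, 0.822, 0.57, -0.0]
wrist_force: [0.0, -0.3, -0.1]
width: 1.004
grip_force: 0.0
```

```bash
python3 -c "
from h import *
plan((651,250,270,158))
c=dict(np.load('w3.npz')); P=cloud(c); a=P[140:270,300:345]; print('stone top z', np.nanpercentile(a[...,2],[5,50,95]), 'rim',np.nanmedian(P[150:260,358:372,2]))
"
```

```text
t 8.47 grasp [581.  -17.5 263.8] psi 69.45 F [ 0.  -0.3 -0.1] w 88.3 g 0.0 j1,j6 [-0.05  0.31]
slide [11.0, -1.14, -0.25] dr [-0.01, -0.01, -14.76]
stone top z [33.80296143 35.05668697 36.34766741] rim 17.085431165247712
```

Request:
jog_arm(series=[{"slide": [11,-1.1,-0.25],"dr": [0,0,-11],"claw": 0},{"slide": [11,-1.1,-0.25],"dr": [0,0,-11],"claw": 0},{"slide": [11,-1.1,-0.25],"dr": [0,0,-11],"claw": 0},{"slide": [11,-1.1,-0.25],"dr": [0,0,-11],"claw": 0},{"slide": [11,-1.1,-0.25],"dr": [0,0,-11],"claw": 0},{"slide": [11,-1.1,-0.25],"dr": [0,0,-11],"claw": 0},{"slide": [11,-1.1,-0.25],"dr": [0,0,-11],"claw": 0},{"slide": [11,-1.1,-0.25],"dr": [0,0,-11],"claw": 0},{"slide": [11,-1.1,-0.25],"dr": [0,0,-11],"claw": 0},{"slide": [11,-1.1,-0.25],"dr": [0,0,-11],"claw": 0}])

```text
time_s: 9.3
tcp_pos: [654.0, 249.2, 432.7]
ee_rot: [-0.001, 0.379, 0.925, -0.0]
wrist_force: [0.1, 0.5, 0.7]
width: 0.998
grip_force: 0.0
```

Request:
jog_arm(series=[{"slide": [0,0,0],"dr": [0,0,-3.8],"claw": 0},{"slide": [0,0,0],"dr": [0,0,-3.8],"claw": 0},{"slide": [0,0,0],"dr": [0,0,-3.8],"claw": 0},{"slide": [0,0,0],"dr": [0,0,-3.8],"claw": 0},{"slide": [0,0,0],"dr": [0,0,-3.8],"claw": 0},{"slide": [0,0,0],"dr": [0,0,-3.8],"claw": 0}])

```text
time_s: 9.8
tcp_pos: [654.2, 248.2, 433.4]
ee_rot: [-0.001, 0.194, 0.981, 0.0]
wrist_force: [0.5, 0.5, 0.3]
width: 1.002
grip_force: 0.0
```

```bash
python3 -c "
from h import *
plan((651,250,270,158))
c=cam('wrist'); save(c,'w4.png'); np.savez('w4.npz',**{k:c[k] for k in ['color','range_z','K','d','T']})"
```

```text
t 9.8 grasp [654.  248.3 270.4] psi 157.6 F [0.5 0.5 0.3] w 88.1 g 0.0 j1,j6 [ 0.35 -0.83]
slide [0.15, 0.02, 0.02] dr [0.0, -0.01, -0.07]
```

View pics/w4.png

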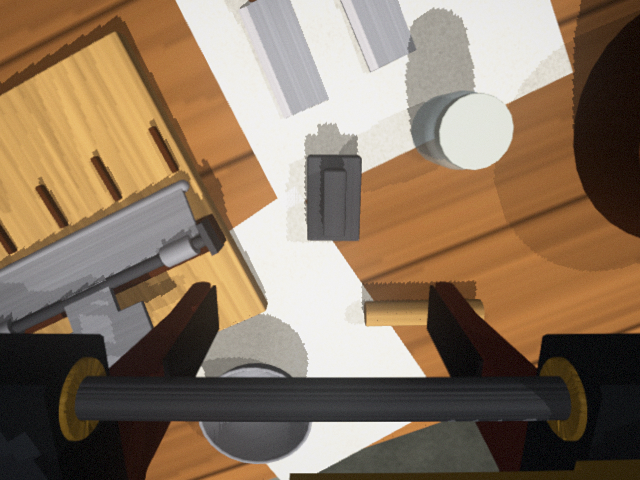

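The weight is at (335,198) with its ridge vertical in the picture, the jar at (470,135), a brush at (425,312), and blade tips at the top.

```bash
cat > m4.py <<'E'
from h import *
c=dict(np.load('w4.npz')); P=cloud(c); Z=cv2.medianBlur(P[...,2].astype(np.float32),3)
def rr(lo,hi,b,z):
    m=((Z>lo)&(Z<hi)).astype(np.uint8); k=np.zeros_like(m); k[b[1]:b[3],b[0]:b[2]]=1; m*=k
    cn=max(cv2.findContours(m,cv2.RETR_EXTERNAL,1)[0],key=cv2.contourArea)[:,0]; return cv2.minAreaRect(onplane(c,cn,z)[:,:2].astype(np.float32))
print('ridge',rr(36,60,(290,140,380,260),46)); print('base',rr(15,60,(290,140,380,260),24))
j=P[110:160,445:505].reshape(-1,3); print('jar top',np.nanmedian(j,0),np.nanpercentile(j,[3,97],axis=0))
E
python3 m4.py
```

```text
ridge ((653.6796264648438, 260.0317077636719), (19.864028930664062, 59.73518753051758), 67.5860824584961)
base ((653.6342163085938, 260.2035217285156), (49.80417251586914, 80.04247283935547), 67.01225280761719)
jar top [637.19212085 378.36726097  89.34144695] [[617.44673048 357.28540472  87.79961309]
 [657.31347745 399.90413917  90.71138992]]
```

```bash
python3 -c "
from h import *
plan((653.6,260.1,60,157.4),(653.6,260.1,46,157.4))"
```

```text
t 9.85 grasp [654.  248.3 270.4] psi 157.63 F [-0.6 -0.4 -0.2] w 87.9 g 0.0 j1,j6 [ 0.35 -0.84]
slide [0.19, 0.43, 8.42] dr [0.0, -0.01, 0.04]
slide [0.19, 0.43, 8.98] dr [0.0, -0.01, 0.04]
```

Request:
jog_arm(force=50, series=[{"slide": [0.19,0.43,4],"dr": [0,0,0.04],"claw": 80},{"slide": [0.19,0.43,7],"dr": [0,0,0.04],"claw": 80},{"slide": [0.19,0.43,7],"dr": [0,0,0.04],"claw": 80},{"slide": [0.19,0.43,8.0],"dr": [0,0,0.04],"claw": 80},{"slide": [0.19,0.43,8.4],"dr": [0,0,0.04],"claw": 80},{"slide": [0.19,0.43,8.4],"dr": [0,0,0.04],"claw": 80},{"slide": [0.19,0.43,8.4],"dr": [0,0,0.04],"claw": 80}])

```text
time_s: 10.43
tcp_pos: [652.8, 259.8, 221.2]
ee_rot: [-0.003, 0.195, 0.981, -0.001]
wrist_force: [0.6, 0.2, 0.9]
width: 0.687
grip_force: 0.0
```

```bash
python3 -c "
from h import *
plan((653.6,260.1,46,157.4))"
```

```text
t 10.43 grasp [651.8 259.6  58.2] psi 157.49 F [0.6 0.2 0.9] w 60.5 g 0.0 j1,j6 [ 0.36 -0.82]
slide [-0.03, 0.02, 0.49] dr [-0.03, -0.05, 0.01]
```

Request:
jog_arm(series=[{"slide": [-0.03,0.02,0.49],"dr": [-0.03,-0.05,0],"claw": 80},{"slide": [-0.03,0.02,0.49],"dr": [-0.03,-0.05,0],"claw": 80},{"slide": [-0.03,0.02,0.49],"dr": [-0.03,-0.05,0],"claw": 80},{"slide": [-0.03,0.02,0.49],"dr": [-0.03,-0.05,0],"claw": 255},{"slide": [-0.03,0.02,0.49],"dr": [-0.03,-0.05,0],"claw": 255},{"slide": [-0.03,0.02,0.49],"dr": [-0.03,-0.05,0],"claw": 255},{"slide": [-0.03,0.02,0.49],"dr": [-0.03,-0.05,0],"claw": 255},{"slide": [-0.03,0.02,0.49],"dr": [-0.03,-0.05,0],"claw": 255},{"slide": [-0.03,0.02,0.49],"dr": [-0.03,-0.05,0],"claw": 255}])

```text
time_s: 11.18
tcp_pos: [654.6, 260.3, 211.6]
ee_rot: [0.002, 0.195, 0.981, 0.001]
wrist_force: [0.2, 0.3, -0.2]
width: 0.266
grip_force: 0.0
```

```bash
python3 -c "
from h import *
plan((653.6,260.1,160,157.4),(705,17,160,182.4))"
```

```text
t 11.18 grasp [655.5 260.6  48.6] psi 157.55 F [ 0.2  0.3 -0.2] w 23.4 g 0.0 j1,j6 [ 0.36 -0.82]
slide [0.02, -0.01, -4.46] dr [0.03, 0.04, 0.03]
slide [-5.6, -8.21, -4.46] dr [0.02, 0.05, -4.14]
```

Request:
jog_arm(series=[{"slide": [0,0,0.05],"dr": [0,0,0],"claw": 255},{"slide": [0,0,0.05],"dr": [0,0,0],"claw": 255},{"slide": [0,0,0.05],"dr": [0,0,0],"claw": 255},{"slide": [0,0,0.05],"dr": [0,0,0],"claw": 255},{"slide": [0,0,-1],"dr": [0,0,0],"claw": 255},{"slide": [0,0,-4.5],"dr": [0,0,0],"claw": 255},{"slide": [0,0,-4.5],"dr": [0,0,0],"claw": 255},{"slide": [0,0,-4.5],"dr": [0,0,0],"claw": 255},{"slide": [0,0,-4.5],"dr": [0,0,0],"claw": 255},{"slide": [0,0,-4.5],"dr": [0,0,0],"claw": 255}])

```text
time_s: 12.02
tcp_pos: [653.0, 259.8, 321.7]
ee_rot: [0.001, 0.195, 0.981, 0.0]
wrist_force: [-0.9, -1.0, -10.0]
width: 0.228
grip_force: 50.0
```

```bash
python3 -c "
from h import *
plan((705,17,160,182.4))"
```

```text
t 12.02 grasp [653.3 259.8 158.7] psi 157.56 F [ -0.9  -1.  -10. ] w 20.1 g 50.0 j1,j6 [ 0.36 -0.82]
slide [-5.63, -8.18, -0.05] dr [0.01, 0.02, -4.14]
```

Request:
jog_arm(series=[{"slide": [-5.63,-8.18,-0.05],"dr": [0,0,-4.14],"claw": 255},{"slide": [-5.63,-8.18,-0.05],"dr": [0,0,-4.14],"claw": 255},{"slide": [-5.63,-8.18,-0.05],"dr": [0,0,-4.14],"claw": 255},{"slide": [-5.63,-8.18,-0.05],"dr": [0,0,-4.14],"claw": 255},{"slide": [-5.63,-8.18,-0.05],"dr": [0,0,-4.14],"claw": 255},{"slide": [-5.63,-8.18,-0.05],"dr": [0,0,-4.14],"claw": 255},{"slide": [-5.63,-8.18,-0.05],"dr": [0,0,-4.14],"claw": 255},{"slide": [-5.63,-8.18,-0.05],"dr": [0,0,-4.14],"claw": 255},{"slide": [-5.63,-8.18,-0.05],"dr": [0,0,-4.14],"claw": 255},{"slide": [-5.63,-8.18,-0.05],"dr": [0,0,-4.14],"claw": 255}])

```text
time_s: 12.85
tcp_pos: [705.2, 18.4, 322.5]
ee_rot: [0.0, -0.021, 1.0, 0.001]
wrist_force: [-0.3, 0.1, -9.2]
width: 0.225
grip_force: 50.0
```

```bash
python3 -c "
from h import *
plan((705,17,104,182.4))"
```

```text
t 12.85 grasp [705.3  18.7 159.5] psi -177.56 F [-0.3  0.1 -9.2] w 19.8 g 50.0 j1,j6 [ 0.01 -1.61]
slide [0.01, -0.06, 2.22] dr [0.02, 0.01, 0.01]
```

Request:
jog_arm(series=[{"slide": [0,-0.06,0.8],"dr": [0,0,0],"claw": 255},{"slide": [0,-0.06,1.2],"dr": [0,0,0],"claw": 255},{"slide": [0,-0.06,1.5],"dr": [0,0,0],"claw": 255},{"slide": [0,-0.06,1.8],"dr": [0,0,0],"claw": 255},{"slide": [0,-0.06,2.0],"dr": [0,0,0],"claw": 255},{"slide": [0,-0.06,2.15],"dr": [0,0,0],"claw": 255},{"slide": [0,-0.06,2.25],"dr": [0,0,0],"claw": 255},{"slide": [0,-0.06,2.25],"dr": [0,0,0],"claw": 255},{"slide": [0,-0.06,2.25],"dr": [0,0,0],"claw": 255}])

```text
time_s: 13.6
tcp_pos: [706.3, 16.0, 268.9]
ee_rot: [0.002, -0.021, 1.0, 0.001]
wrist_force: [2.1, 1.1, -3.7]
width: 0.226
grip_force: 50.0
```

```bash
python3 -c "
from h import *
plan((705,17,100,182.4))"
```

```text
t 13.6 grasp [707.1  16.3 105.9] psi -177.61 F [ 2.1  1.1 -3.7] w 19.9 g 50.0 j1,j6 [ 0.01 -1.61]
slide [0.05, 0.04, 0.24] dr [0.02, 0.05, -0.0]
```

Contact is taking about 5 N, so I'll go down a bit more, until it bottoms out.

Request:
jog_arm(series=[{"slide": [0.03,0,0.1],"dr": [0,0,0],"claw": 255},{"slide": [0.03,0,0.16],"dr": [0,0,0],"claw": 255},{"slide": [0.03,0,0.2],"dr": [0,0,0],"claw": 255},{"slide": [0.03,0,0.2],"dr": [0,0,0],"claw": 255},{"slide": [0.03,0,0.2],"dr": [0,0,0],"claw": 255}])

```text
time_s: 14.02
tcp_pos: [705.9, 15.9, 264.3]
ee_rot: [0.003, -0.021, 1.0, 0.001]
wrist_force: [2.6, 0.4, -1.3]
width: 0.226
grip_force: 50.0
```

```bash
python3 -c "
from h import *
plan((705,17,100,182.4))"
```

```text
t 14.02 grasp [706.9  16.1 101.3] psi -177.61 F [ 2.6  0.4 -1.3] w 19.9 g 50.0 j1,j6 [ 0.01 -1.61]
slide [0.03, 0.05, 0.05] dr [0.01, 0.06, -0.0]
```

Request:
jog_arm(series=[{"slide": [0,0,0.06],"dr": [0,0,0],"claw": 255},{"slide": [0,0,0.06],"dr": [0,0,0],"claw": 255},{"slide": [0,0,0.06],"dr": [0,0,0],"claw": 170},{"slide": [0,0,0.06],"dr": [0,0,0],"claw": 150},{"slide": [0,0,0.06],"dr": [0,0,0],"claw": 120},{"slide": [0,0,0.06],"dr": [0,0,0],"claw": 100},{"slide": [0,0,0.06],"dr": [0,0,0],"claw": 100}])

```text
time_s: 14.6
tcp_pos: [705.4, 15.9, 261.9]
ee_rot: [0.002, -0.021, 1.0, 0.001]
wrist_force: [0.4, -0.6, 0.5]
width: 0.569
grip_force: 0.0
```

Request:
jog_arm(series=[{"slide": [0,0,-1],"dr": [0,0,0],"claw": 100},{"slide": [0,0,-3],"dr": [0,0,0],"claw": 100},{"slide": [0,0,-7],"dr": [0,0,0],"claw": 100},{"slide": [0,0,-7],"dr": [0,0,0],"claw": 100},{"slide": [0,0,-7],"dr": [0,0,0],"claw": 100},{"slide": [0,0,-7],"dr": [0,0,0],"claw": 100},{"slide": [0,0,-7],"dr": [0,0,0],"claw": 100}])

```text
time_s: 15.18
tcp_pos: [704.9, 15.7, 439.3]
ee_rot: [0.004, -0.021, 1.0, 0.001]
wrist_force: [-0.6, 0.3, -0.5]
width: 0.608
grip_force: 0.0
```

```bash
python3 -c "
from h import *
plan((450,310,280,180))
c=cam('wrist'); save(c,'w5.png'); np.savez('w5.npz',**{k:c[k] for k in ['color','range_z','K','d','T']})"
```

```text
t 15.18 grasp [706.3  15.9 276.3] psi -177.61 F [-0.6  0.3 -0.5] w 53.5 g 0.0 j1,j6 [ 0.01 -1.61]
slide [9.69, 12.19, -0.22] dr [0.01, 0.08, 0.4]
```

View pics/w5.png

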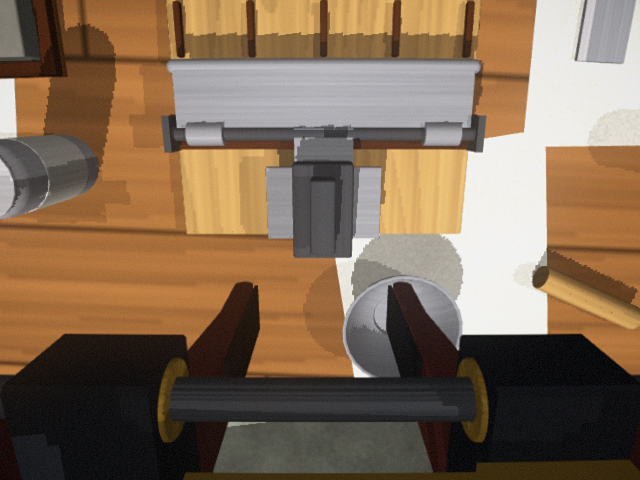

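The weight sits centred on the plate at (323,210). Now I'll check the bar height and move to look over cleavers A and B.

```bash
cat > m5.py <<'E'
from h import *
c=dict(np.load('w5.npz')); P=cloud(c); Z=P[...,2]
print('plate z',np.nanmedian(Z[180:230,272:288]),np.nanmedian(Z[180:230,362:375]),'weight base',np.nanmedian(Z[180:240,298:306]))
for u in (200,260,320,380,440):
    k=np.nanargmax(P[55:75,u,2]); print('bar',P[55+k,u].round(1))
hsv=cv2.cvtColor(c['color'],cv2.COLOR_RGB2HSV).astype(int); dm=((hsv[...,1]>140)&(hsv[...,2]<110)).astype(np.uint8)
for u in (180,252,324,397,470):
    b=np.argwhere(dm[2:30,u-8:u+9])[:,::-1]+[u-8,2]; print('rib',onplane(c,[b.mean(0)],28)[0,:2].round(1))
plan((525,310,275,180))
E
python3 m5.py
```

```text
plate z 52.193225509553656 52.25473842425356 weight base 76.2828536048493
bar [595.6 -87.9  50.8]
bar [596.8 -39.2  50.2]
bar [589.7   9.4  51.6]
bar [594.4  58.5  51. ]
bar [589.1 107.   51.4]
rib [ 553.1 -111.7]
rib [551.1 -50.5]
rib [548.6  10.4]
rib [546.1  71.6]
rib [543.  132.8]
t 15.23 grasp [705.2  15.9 274.1] psi -177.61 F [-0.7  0.3  0.3] w 53.6 g 0.0 j1,j6 [ 0.01 -1.61]
slide [6.68, 12.06, -0.05] dr [0.01, 0.05, 0.4]
```

Request:
jog_arm(series=[{"slide": [6.7,12,0],"dr": [0,0,0.4],"claw": 100},{"slide": [6.7,12,0],"dr": [0,0,0.4],"claw": 100},{"slide": [6.7,12,0],"dr": [0,0,0.4],"claw": 100},{"slide": [6.7,12,0],"dr": [0,0,0.4],"claw": 100},{"slide": [6.7,12,0],"dr": [0,0,0.4],"claw": 100},{"slide": [6.7,12,0],"dr": [0,0,0.4],"claw": 100},{"slide": [6.7,12,0],"dr": [0,0,0.4],"claw": 100},{"slide": [6.7,12,0],"dr": [0,0,0.4],"claw": 100},{"slide": [6.7,12,0],"dr": [0,0,0.4],"claw": 100},{"slide": [6.7,12,0],"dr": [0,0,0.4],"claw": 100}])

```text
time_s: 16.07
tcp_pos: [522.9, 310.5, 434.6]
ee_rot: [0.001, -0.002, 1.0, -0.0]
wrist_force: [0.9, 0.3, -1.0]
width: 0.608
grip_force: 0.0
```

```bash
cat > m6.py <<'E'
import sys
from h import *
def cleavers(c):
    P=cloud(c); Z=cv2.medianBlur(P[...,2].astype(np.float32),3); hsv=cv2.cvtColor(c['color'],cv2.COLOR_RGB2HSV).astype(int); H,S,V=hsv[...,0],hsv[...,1],hsv[...,2]
    m=((Z>14)&(Z<32)&(S>100)&(H<16)).astype(np.uint8); m[345:]=0
    m=cv2.morphologyEx(m,cv2.MORPH_OPEN,np.ones((3,3)))
    for cn in cv2.findContours(m,cv2.RETR_EXTERNAL,cv2.CHAIN_APPROX_NONE)[0]:
        if cv2.contourArea(cn)<800: continue
        r=cv2.minAreaRect(onplane(c,cn[:,0],23)[:,:2].astype(np.float32)); b=cv2.boxPoints(r); e=max((b[1]-b[0],b[2]-b[1]),key=np.linalg.norm); e=e*np.sign(e[0])
        a=np.arctan2(e[1],e[0]); d=e/np.linalg.norm(e); L=np.linalg.norm(e)
        g=np.array(r[0])+d*(95/2-20)
        print('handle c',np.round(r[0],1),'size',np.round(r[1],1),'deg',round(float(np.degrees(a)),2),'grip',g.round(1),'medS',np.median(S[cn[:,0,1],cn[:,0,0]]),'px',cn[:,0].mean(0).round(),'tip est',(g+120*d).round(1))
        bm=(S<60)&(V<200)
    return
if __name__=='__main__':
    c=cam('wrist'); save(c,sys.argv[1]+'.png'); np.savez(sys.argv[1]+'.npz',**{k:c[k] for k in ['color','range_z','K','d','T']})
    cleavers(c); plan()
E
python3 m6.py w6
```

```text
handle c [421.8 267.4] size [92.3 21.3] deg 0.1 grip [449.3 267.4] medS 134.0 px [273.  86.] tip est [569.3 267.6]
handle c [413.5 348.7] size [93.2 21.4] deg 2.84 grip [441. 350.] medS 136.0 px [367.  77.] tip est [560.8 356. ]
t 16.12 grasp [524.4 309.  271.9] psi -179.84 F [ 0.3 -1.1 -0.2] w 53.6 g 0.0 j1,j6 [ 0.51 -1.06]
```

View pics/w6.png

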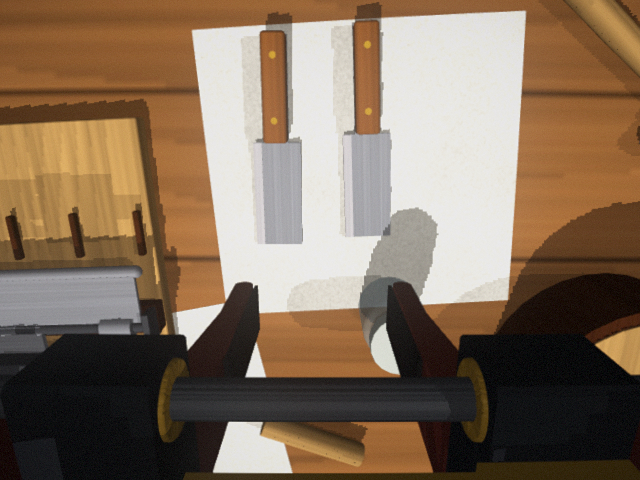

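Cleaver B has its handle at (273,86) and A at (367,77), both with the blades towards +x. I'll start with B.

```bash
python3 -c "
from h import *
plan((449.3,267.4,45,180.1),(449.3,267.4,22.5,180.1))"
```

```text
t 16.12 grasp [524.4 309.  271.9] psi -179.84 F [ 0.3 -1.1 -0.2] w 53.6 g 0.0 j1,j6 [ 0.51 -1.06]
slide [3.02, -1.66, 9.07] dr [-0.0, 0.02, 0.01]
slide [3.02, -1.66, 9.97] dr [-0.0, 0.02, 0.01]
```

Request:
jog_arm(series=[{"slide": [3.02,-1.66,3],"dr": [0,0,0],"claw": 110},{"slide": [3.02,-1.66,5],"dr": [0,0,0],"claw": 110},{"slide": [3.02,-1.66,7],"dr": [0,0,0],"claw": 110},{"slide": [3.02,-1.66,8.5],"dr": [0,0,0],"claw": 110},{"slide": [3.02,-1.66,9],"dr": [0,0,0],"claw": 110},{"slide": [3.02,-1.66,9.1],"dr": [0,0,0],"claw": 110},{"slide": [3.02,-1.66,9.1],"dr": [0,0,0],"claw": 110},{"slide": [3.02,-1.66,9.1],"dr": [0,0,0],"claw": 110}])

```text
time_s: 16.78
tcp_pos: [450.3, 265.5, 206.7]
ee_rot: [-0.0, 0.001, 1.0, -0.001]
wrist_force: [-0.5, -0.4, 0.1]
width: 0.569
grip_force: 0.0
```

```bash
python3 -c "
from h import *
plan((449.3,267.4,22.5,180.1))"
```

```text
t 16.78 grasp [450.2 265.2  43.7] psi 179.89 F [-0.5 -0.4  0.1] w 50.1 g 0.0 j1,j6 [ 0.51 -1.06]
slide [0.04, 0.08, 0.85] dr [-0.02, -0.01, -0.03]
```

Request:
jog_arm(force=45, series=[{"slide": [0.04,0.08,0.6],"dr": [-0.02,0,-0.03],"claw": 110},{"slide": [0.04,0.08,0.85],"dr": [-0.02,0,-0.03],"claw": 110},{"slide": [0.04,0.08,0.85],"dr": [-0.02,0,-0.03],"claw": 110},{"slide": [0.04,0.08,0.85],"dr": [-0.02,0,-0.03],"claw": 255},{"slide": [0.04,0.08,0.85],"dr": [-0.02,0,-0.03],"claw": 255},{"slide": [0.04,0.08,0.85],"dr": [-0.02,0,-0.03],"claw": 255},{"slide": [0.04,0.08,0.85],"dr": [-0.02,0,-0.03],"claw": 255},{"slide": [0.04,0.08,0.85],"dr": [-0.02,0,-0.03],"claw": 255},{"slide": [0.04,0.08,0.85],"dr": [-0.02,0,-0.03],"claw": 255},{"slide": [0.04,0.08,0.85],"dr": [-0.02,0,-0.03],"claw": 255}])

```text
time_s: 17.62
tcp_pos: [449.8, 269.1, 188.4]
ee_rot: [0.003, -0.001, 1.0, 0.002]
wrist_force: [-0.3, -4.9, 8.6]
width: 0.248
grip_force: 44.9
```

```bash
cat >> h.py <<'E'
B=np.array([596,12.7]); YAW=2.4
def bw(x,y): a=np.radians(YAW); return B[0]+x*np.cos(a)-y*np.sin(a), B[1]+x*np.sin(a)+y*np.cos(a)
def lane(x,y,z): return (*bw(x,y),z,180+YAW)
E
python3 -c "
from h import *
print(bw(-88,31))
plan((450,267.4,100,180.1),lane(-165,31,100))"
```

```text
(np.float64(506.7790456856953), np.float64(39.98775020489504))
t 17.62 grasp [450.7 269.6  25.4] psi -179.86 F [-0.3 -4.9  8.6] w 21.8 g 44.9 j1,j6 [ 0.52 -1.06]
slide [-0.02, -0.06, -2.98] dr [0.03, 0.05, 0.01]
slide [0.8, -9.28, -3.02] dr [0.03, 0.05, -0.38]
```

Request:
jog_arm(series=[{"slide": [0,0,-1],"dr": [0,0,0],"claw": 255},{"slide": [0,0,-3],"dr": [0,0,0],"claw": 255},{"slide": [0,0,-3],"dr": [0,0,0],"claw": 255},{"slide": [0.8,-9.3,-3],"dr": [0,0,-0.38],"claw": 255},{"slide": [0.8,-9.3,-3],"dr": [0,0,-0.38],"claw": 255},{"slide": [0.8,-9.3,-3],"dr": [0,0,-0.38],"claw": 255},{"slide": [0.8,-9.3,-3],"dr": [0,0,-0.38],"claw": 255},{"slide": [0.8,-9.3,-3],"dr": [0,0,-0.38],"claw": 255},{"slide": [0.8,-9.3,-3],"dr": [0,0,-0.38],"claw": 255},{"slide": [0.8,-9.3,-3],"dr": [0,0,-0.38],"claw": 255}])

```text
time_s: 18.45
tcp_pos: [428.8, 33.1, 261.2]
ee_rot: [0.002, -0.019, 1.0, 0.002]
wrist_force: [-0.3, 0.1, -3.6]
width: 0.247
grip_force: 44.9
```

```bash
python3 -c "
from h import *
plan(lane(-160,31,100),lane(-150,31,48))
c=cam('scene');save(c,'s1.png'); P=cloud(c)
print(robot.observe()['torque'].round(2))
import cv2
cv2.imwrite('pics/s1c.png',cv2.resize(c['color'][230:400,200:420,::-1],None,fx=3,fy=3))"
```

```text
t 18.45 grasp [429.3  33.6  98.2] psi -177.77 F [-0.3  0.1 -3.6] w 21.7 g 44.9 j1,j6 [ 0.05 -1.57]
slide [-0.25, 0.15, -0.07] dr [0.03, 0.03, -0.03]
slide [-0.64, 0.14, 2.01] dr [0.03, 0.03, -0.03]
[ 0.05 -0.06  0.  ]
```

View pics/s1c.png

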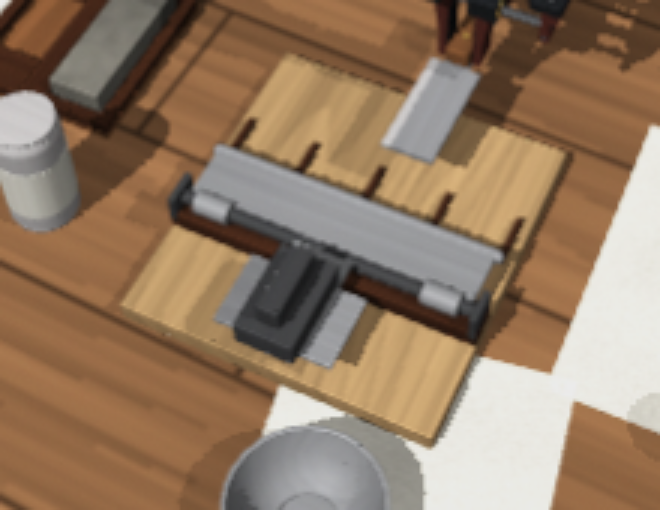

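The cleaver is held level, with its blade behind lane +31. Lowering it now.

Request:
jog_arm(series=[{"slide": [-0.6,0.14,0.8],"dr": [0.03,0.03,-0.03],"claw": 255},{"slide": [-0.6,0.14,1.4],"dr": [0.03,0.03,-0.03],"claw": 255},{"slide": [-0.6,0.14,1.7],"dr": [0.03,0.03,-0.03],"claw": 255},{"slide": [-0.6,0.14,1.9],"dr": [0.03,0.03,-0.03],"claw": 255},{"slide": [-0.6,0.14,2.0],"dr": [0.03,0.03,-0.03],"claw": 255},{"slide": [-0.6,0.14,2.0],"dr": [0.03,0.03,-0.03],"claw": 255},{"slide": [-0.6,0.14,2.05],"dr": [0.03,0.03,-0.03],"claw": 255},{"slide": [-0.6,0.14,2.05],"dr": [0.03,0.03,-0.03],"claw": 255}])

```text
time_s: 19.17
tcp_pos: [445.1, 41.0, 210.8]
ee_rot: [0.001, -0.023, 1.0, 0.0]
wrist_force: [-0.9, -0.4, -2.9]
width: 0.246
grip_force: 44.9
```

```bash
python3 -c "
from h import *
plan(lane(-150,31,45),lane(-88,31,45))
print(robot.observe()['torque'].round(2))"
```

```text
t 19.17 grasp [445.6  41.1  47.8] psi -177.35 F [-0.9 -0.4 -2.9] w 21.6 g 44.9 j1,j6 [ 0.07 -1.55]
slide [0.02, -0.14, 0.11] dr [0.0, 0.03, 0.04]
slide [-2.46, -0.15, 0.12] dr [0.0, 0.03, 0.04]
[ 0.02 -0.04  0.06]
```

Request:
jog_arm(series=[{"slide": [0,-0.14,0.04],"dr": [0,0.03,0.04],"claw": 255},{"slide": [0,-0.14,0.08],"dr": [0,0.03,0.04],"claw": 255},{"slide": [0,-0.14,0.1],"dr": [0,0.03,0.04],"claw": 255},{"slide": [0,-0.14,0.1],"dr": [0,0.03,0.04],"claw": 255}])

```text
time_s: 19.5
tcp_pos: [445.3, 37.1, 208.4]
ee_rot: [-0.0, -0.021, 1.0, 0.0]
wrist_force: [-1.5, -2.4, 3.1]
width: 0.246
grip_force: 44.9
```

```bash
python3 -c "
from h import *
plan(lane(-150,31,45),lane(-88,31,45))
print(robot.observe()['torque'].round(2))"
```

```text
t 19.5 grasp [445.3  37.1  45.4] psi -177.62 F [-1.5 -2.4  3.1] w 21.6 g 44.9 j1,j6 [ 0.06 -1.56]
slide [0.02, 0.01, 0.02] dr [0.0, -0.0, -0.0]
slide [-2.46, 0.01, 0.01] dr [0.0, -0.0, -0.0]
[-0.28 -0.08 -0.1 ]
```

Request:
jog_arm(series=[{"slide": [-0.4,0.01,-0.03],"dr": [0,0,0],"claw": 255},{"slide": [-0.8,0.01,-0.03],"dr": [0,0,0],"claw": 255},{"slide": [-1.2,0.01,-0.03],"dr": [0,0,0],"claw": 255},{"slide": [-1.6,0.01,-0.03],"dr": [0,0,0],"claw": 255},{"slide": [-2.0,0.01,-0.03],"dr": [0,0,0],"claw": 255},{"slide": [-2.2,0.01,-0.03],"dr": [0,0,0],"claw": 255},{"slide": [-2.3,0.01,-0.03],"dr": [0,0,0],"claw": 255},{"slide": [-2.35,0.01,-0.03],"dr": [0,0,0],"claw": 255},{"slide": [-2.35,0.01,-0.03],"dr": [0,0,0],"claw": 255}])

```text
time_s: 20.25
tcp_pos: [504.1, 40.0, 208.6]
ee_rot: [-0.0, -0.021, 1.0, 0.0]
wrist_force: [0.6, -0.2, -1.1]
width: 0.245
grip_force: 45.0
```

```bash
python3 -c "
from h import *
plan(lane(-88,31,45))
print(robot.observe()['torque'].round(2))"
```

```text
t 20.25 grasp [504.   40.1  45.6] psi -177.6 F [ 0.6 -0.2 -1.1] w 21.6 g 45.0 j1,j6 [ 0.06 -1.56]
slide [-0.11, -0.01, 0.03] dr [0.0, -0.01, -0.0]
[ 0.07 -0.4  -0.06]
```

Now I'll creep forward until the tip touches the stop.

Request:
jog_arm(series=[{"slide": [-0.06,0,0],"dr": [0,0,0],"claw": 255},{"slide": [-0.12,0,0],"dr": [0,0,0],"claw": 255},{"slide": [-0.16,0,0],"dr": [0,0,0],"claw": 255},{"slide": [-0.2,0,0],"dr": [0,0,0],"claw": 255},{"slide": [-0.22,0,0],"dr": [0,0,0],"claw": 255},{"slide": [-0.22,0,0],"dr": [0,0,0],"claw": 255}])

```text
time_s: 20.75
tcp_pos: [509.1, 40.2, 208.6]
ee_rot: [-0.001, -0.021, 1.0, 0.0]
wrist_force: [-3.8, 0.5, 1.2]
width: 0.243
grip_force: 45.0
```

```bash
python3 -c "
from h import *
plan(lane(-88,31,45))
print(robot.observe()['torque'].round(2))"
```

```text
t 20.75 grasp [508.8  40.3  45.6] psi -177.61 F [-3.8  0.5  1.2] w 21.3 g 45.0 j1,j6 [ 0.06 -1.56]
slide [0.09, -0.01, 0.02] dr [0.0, -0.02, -0.0]
[0.01 0.11 0.05]
```

Request:
jog_arm(series=[{"slide": [-0.04,0,0],"dr": [0,0,0],"claw": 255},{"slide": [-0.08,0,0],"dr": [0,0,0],"claw": 255},{"slide": [-0.08,0,0],"dr": [0,0,0],"claw": 255}])

```text
time_s: 21.0
tcp_pos: [509.9, 40.3, 208.4]
ee_rot: [-0.003, -0.021, 1.0, 0.0]
wrist_force: [-9.2, -1.0, 5.4]
width: 0.247
grip_force: 45.0
```

```bash
python3 -c "
from h import *
plan(lane(-88,31,45))
print(robot.observe()['torque'].round(2))"
```

```text
t 21.0 grasp [508.9  40.3  45.4] psi -177.6 F [-9.2 -1.   5.4] w 21.7 g 45.0 j1,j6 [ 0.06 -1.56]
slide [0.12, -0.01, 0.02] dr [0.0, -0.06, -0.0]
[-0.06  0.96  0.03]
```

Request:
jog_arm(series=[{"slide": [0.05,0,0],"dr": [0,0,0],"claw": 255},{"slide": [0.05,0,0],"dr": [0,0,0],"claw": 140},{"slide": [0.05,0,0],"dr": [0,0,0],"claw": 140},{"slide": [0.05,0,0],"dr": [0,0,0],"claw": 140},{"slide": [0.05,0,0],"dr": [0,0,0],"claw": 140},{"slide": [0.05,0,-1.0],"dr": [0,0,0],"claw": 140},{"slide": [0.05,0,-4],"dr": [0,0,0],"claw": 140},{"slide": [0.05,0,-7],"dr": [0,0,0],"claw": 110},{"slide": [0.05,0,-9],"dr": [0,0,0],"claw": 110},{"slide": [0.05,0,-9],"dr": [0,0,0],"claw": 110}])

```text
time_s: 21.83
tcp_pos: [510.2, 40.2, 402.5]
ee_rot: [-0.0, -0.021, 1.0, 0.0]
wrist_force: [1.5, -0.1, -1.1]
width: 0.568
grip_force: 0.0
```

Request:
jog_arm(series=[{"slide": [-0.7,11.3,0],"dr": [0,0,0.4],"claw": 110},{"slide": [-0.7,11.3,0],"dr": [0,0,0.4],"claw": 110},{"slide": [-0.7,11.3,0],"dr": [0,0,0.4],"claw": 110},{"slide": [-0.7,11.3,0],"dr": [0,0,0.4],"claw": 110},{"slide": [-0.7,11.3,0],"dr": [0,0,0.4],"claw": 110},{"slide": [-0.7,11.3,0],"dr": [0,0,0.4],"claw": 110},{"slide": [-0.7,11.3,0],"dr": [0,0,0.4],"claw": 110},{"slide": [-0.7,11.3,0],"dr": [0,0,0.4],"claw": 110},{"slide": [-0.7,11.3,0],"dr": [0,0,0.4],"claw": 110}])

```text
time_s: 22.58
tcp_pos: [515.8, 324.8, 400.2]
ee_rot: [-0.0, -0.002, 1.0, 0.0]
wrist_force: [-0.1, -0.9, -1.1]
width: 0.567
grip_force: 0.0
```

```bash
python3 m6.py w7
python3 -c "
from h import *
plan((441,350,45,182.8))"
```

```text
handle c [413.4 348.9] size [93.  21.3] deg 2.72 grip [440.9 350.2] medS 136.0 px [353.  82.] tip est [560.8 356. ]
t 22.63 grasp [515.6 323.4 237.1] psi -179.92 F [ 0.2 -0.3  0.5] w 50.0 g 0.0 j1,j6 [ 0.54 -1.03]
t 22.63 grasp [515.6 323.4 237.1] psi -179.92 F [ 0.2 -0.3  0.5] w 50.0 g 0.0 j1,j6 [ 0.54 -1.03]
slide [2.98, 1.07, 7.69] dr [-0.0, -0.01, -0.45]
```

View pics/w7.png

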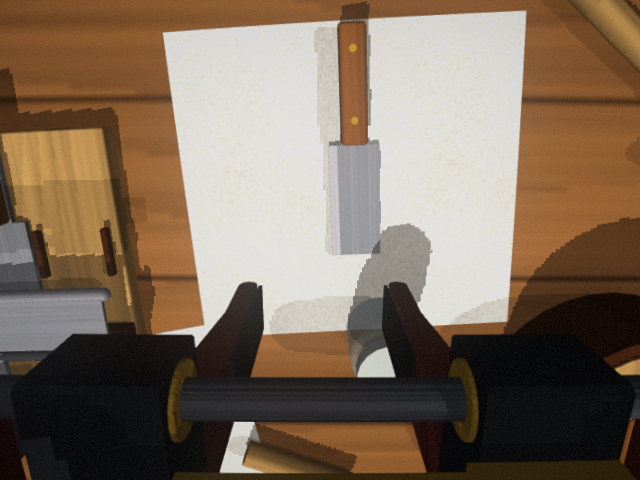

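A is unmoved, with its handle at (353,82); the blade of B shows in its lane at the left.

Request:
jog_arm(series=[{"slide": [2.98,1.07,2],"dr": [0,0,-0.45],"claw": 110},{"slide": [2.98,1.07,4],"dr": [0,0,-0.45],"claw": 110},{"slide": [2.98,1.07,6],"dr": [0,0,-0.45],"claw": 110},{"slide": [2.98,1.07,7.2],"dr": [0,0,-0.45],"claw": 110},{"slide": [2.98,1.07,7.7],"dr": [0,0,-0.45],"claw": 110},{"slide": [2.98,1.07,7.7],"dr": [0,0,-0.45],"claw": 110},{"slide": [2.98,1.07,7.7],"dr": [0,0,-0.45],"claw": 110},{"slide": [2.98,1.07,7.7],"dr": [0,0,-0.45],"claw": 110}])

```text
time_s: 23.3
tcp_pos: [442.2, 349.5, 208.8]
ee_rot: [-0.0, -0.023, 1.0, 0.0]
wrist_force: [0.4, 0.3, 1.0]
width: 0.568
grip_force: 0.0
```

```bash
python3 -c "
from h import *
plan((441,350,23.5,182.8))"
```

```text
t 23.3 grasp [442.1 349.5  45.8] psi -177.37 F [0.4 0.3 1. ] w 50.0 g 0.0 j1,j6 [ 0.65 -0.97]
slide [0.05, 0.02, 0.89] dr [0.0, -0.01, -0.03]
```

Request:
jog_arm(series=[{"slide": [0.04,0.02,0.5],"dr": [0,0,0],"claw": 110},{"slide": [0.04,0.02,0.88],"dr": [0,0,0],"claw": 110},{"slide": [0.04,0.02,0.88],"dr": [0,0,0],"claw": 110},{"slide": [0.04,0.02,0.88],"dr": [0,0,0],"claw": 255},{"slide": [0.04,0.02,0.88],"dr": [0,0,0],"claw": 255},{"slide": [0.04,0.02,0.88],"dr": [0,0,0],"claw": 255},{"slide": [0.04,0.02,0.88],"dr": [0,0,0],"claw": 255},{"slide": [0.04,0.02,0.88],"dr": [0,0,0],"claw": 255},{"slide": [0.04,0.02,0.88],"dr": [0,0,0],"claw": 255},{"slide": [0.04,0.02,0.88],"dr": [0,0,0],"claw": 255}])

```text
time_s: 24.13
tcp_pos: [440.5, 350.6, 186.4]
ee_rot: [-0.0, -0.023, 1.0, 0.0]
wrist_force: [-0.5, -0.3, 3.9]
width: 0.244
grip_force: 45.0
```

```bash
python3 -c "
from h import *
plan(lane(-150,93,100))"
```

```text
t 24.13 grasp [440.4 350.7  23.4] psi -177.31 F [-0.5 -0.3  3.9] w 21.4 g 45.0 j1,j6 [ 0.65 -0.97]
slide [0.4, -10.04, -3.07] dr [0.01, -0.0, 0.05]
```

Request:
jog_arm(series=[{"slide": [0,0,-1],"dr": [0,0,0],"claw": 255},{"slide": [0,0,-3.1],"dr": [0,0,0],"claw": 255},{"slide": [0,0,-3.1],"dr": [0,0,0],"claw": 255},{"slide": [0.4,-10.0,-3.1],"dr": [0,0,0.05],"claw": 255},{"slide": [0.4,-10.0,-3.1],"dr": [0,0,0.05],"claw": 255},{"slide": [0.4,-10.0,-3.1],"dr": [0,0,0.05],"claw": 255},{"slide": [0.4,-10.0,-3.1],"dr": [0,0,0.05],"claw": 255},{"slide": [0.4,-10.0,-3.1],"dr": [0,0,0.05],"claw": 255},{"slide": [0.4,-10.0,-3.1],"dr": [0,0,0.05],"claw": 255},{"slide": [0.4,-10.0,-3.1],"dr": [0,0,0.05],"claw": 255}])

```text
time_s: 24.97
tcp_pos: [441.1, 94.8, 262.8]
ee_rot: [-0.002, -0.018, 1.0, -0.001]
wrist_force: [-0.4, -0.4, -3.1]
width: 0.245
grip_force: 45.0
```

Request:
jog_arm(series=[{"slide": [0,0,0],"dr": [0,0,0],"claw": 255},{"slide": [0,0,0],"dr": [0,0,0],"claw": 255}])

```text
time_s: 25.13
tcp_pos: [442.3, 100.2, 263.2]
ee_rot: [-0.001, -0.02, 1.0, 0.0]
wrist_force: [-0.6, -0.1, -2.5]
width: 0.25
grip_force: 45.0
```

```bash
python3 -c "
from h import *
plan(lane(-150,93,46))"
```

```text
t 25.13 grasp [442.1 100.3 100.2] psi -177.68 F [-0.6 -0.1 -2.5] w 22.0 g 45.0 j1,j6 [ 0.2  -1.42]
slide [-0.0, -0.03, 2.17] dr [0.01, -0.01, -0.01]
```

Request:
jog_arm(series=[{"slide": [0,-0.03,0.8],"dr": [0,0,0],"claw": 255},{"slide": [0,-0.03,1.5],"dr": [0,0,0],"claw": 255},{"slide": [0,-0.03,1.9],"dr": [0,0,0],"claw": 255},{"slide": [0,-0.03,2.1],"dr": [0,0,0],"claw": 255},{"slide": [0,-0.03,2.17],"dr": [0,0,0],"claw": 255},{"slide": [0,-0.03,2.17],"dr": [0,0,0],"claw": 255},{"slide": [0,-0.03,2.2],"dr": [0,0,0],"claw": 255},{"slide": [0,-0.03,2.24],"dr": [0,0,0],"claw": 255},{"slide": [0,-0.03,2.24],"dr": [0,0,0],"claw": 255}])

```text
time_s: 25.88
tcp_pos: [442.4, 99.7, 207.8]
ee_rot: [0.0, -0.021, 1.0, 0.0]
wrist_force: [0.6, 0.1, -2.6]
width: 0.244
grip_force: 45.0
```

```bash
python3 -c "
from h import *
plan(lane(-150,93,43.5),lane(-91,93,43.5))"
```

```text
t 25.88 grasp [442.4  99.7  44.8] psi -177.6 F [ 0.6  0.1 -2.6] w 21.5 g 45.0 j1,j6 [ 0.2  -1.42]
slide [0.01, -0.01, 0.05] dr [0.0, 0.0, 0.0]
slide [-2.35, -0.01, 0.05] dr [0.0, 0.0, 0.0]
```

Request:
jog_arm(series=[{"slide": [0,0,0.04],"dr": [0,0,0],"claw": 255},{"slide": [-0.4,0,0.04],"dr": [0,0,0],"claw": 255},{"slide": [-0.8,0,0.04],"dr": [0,0,0],"claw": 255},{"slide": [-1.2,0,0.04],"dr": [0,0,0],"claw": 255},{"slide": [-1.6,0,0.04],"dr": [0,0,0],"claw": 255},{"slide": [-2.0,0,0.04],"dr": [0,0,0],"claw": 255},{"slide": [-2.2,0,0.04],"dr": [0,0,0],"claw": 255},{"slide": [-2.3,0,0.04],"dr": [0,0,0],"claw": 255},{"slide": [-2.35,0,0.04],"dr": [0,0,0],"claw": 255},{"slide": [-2.35,0,0.04],"dr": [0,0,0],"claw": 255}])

```text
time_s: 26.72
tcp_pos: [500.9, 102.0, 206.4]
ee_rot: [-0.0, -0.021, 1.0, 0.0]
wrist_force: [0.4, 0.2, -1.3]
width: 0.247
grip_force: 45.0
```

```bash
python3 -c "
from h import *
plan(lane(-88,93,43.5))"
```

```text
t 26.72 grasp [500.8 102.   43.4] psi -177.61 F [ 0.4  0.2 -1.3] w 21.7 g 45.0 j1,j6 [ 0.18 -1.44]
slide [-0.13, -0.01, -0.0] dr [0.0, -0.01, -0.0]
```

Request:
jog_arm(series=[{"slide": [-0.06,0,0],"dr": [0,0,0],"claw": 255},{"slide": [-0.12,0,0],"dr": [0,0,0],"claw": 255},{"slide": [-0.17,0,0],"dr": [0,0,0],"claw": 255},{"slide": [-0.21,0,0],"dr": [0,0,0],"claw": 255},{"slide": [-0.24,0,0],"dr": [0,0,0],"claw": 255},{"slide": [-0.26,0,0],"dr": [0,0,0],"claw": 255},{"slide": [-0.26,0,0],"dr": [0,0,0],"claw": 255}])

```text
time_s: 27.3
tcp_pos: [505.2, 102.2, 206.3]
ee_rot: [-0.003, -0.021, 1.0, -0.0]
wrist_force: [-10.3, 1.6, 10.5]
width: 0.249
grip_force: 45.0
```

```bash
python3 -c "
from h import *
plan(lane(-88,93,43.5))"
```

```text
t 27.3 grasp [504.1 102.1  43.4] psi -177.6 F [-10.3   1.6  10.5] w 21.9 g 45.0 j1,j6 [ 0.18 -1.44]
slide [0.04, -0.01, -0.01] dr [-0.0, -0.06, -0.0]
```

Request:
jog_arm(series=[{"slide": [0.05,0,0],"dr": [0,0,0],"claw": 255},{"slide": [0.05,0,0],"dr": [0,0,0],"claw": 140},{"slide": [0.05,0,0],"dr": [0,0,0],"claw": 140},{"slide": [0.05,0,0],"dr": [0,0,0],"claw": 140},{"slide": [0.05,0,0],"dr": [0,0,0],"claw": 140},{"slide": [0.05,0,-1.0],"dr": [0,0,0],"claw": 140},{"slide": [0.05,0,-4],"dr": [0,0,0],"claw": 140},{"slide": [0.05,0,-7],"dr": [0,0,0],"claw": 110},{"slide": [0.05,0,-9],"dr": [0,0,0],"claw": 110},{"slide": [0.05,0,-9],"dr": [0,0,0],"claw": 110}])

```text
time_s: 28.13
tcp_pos: [506.0, 102.1, 400.0]
ee_rot: [-0.001, -0.021, 1.0, 0.0]
wrist_force: [0.9, 0.5, 0.1]
width: 0.564
grip_force: 0.0
```

Request:
jog_arm(series=[{"slide": [-1,-11,0],"dr": [0,0,0.2],"claw": 110},{"slide": [-1,-11,0],"dr": [0,0,0.2],"claw": 110},{"slide": [-1,-11,0],"dr": [0,0,0.2],"claw": 110},{"slide": [-1,-11,0],"dr": [0,0,0.2],"claw": 110},{"slide": [-1,-11,0],"dr": [0,0,0.2],"claw": 110},{"slide": [-1,-11,0],"dr": [0,0,0.2],"claw": 110},{"slide": [-1,-11,0],"dr": [0,0,0.2],"claw": 110},{"slide": [-1,-11,0],"dr": [0,0,0.2],"claw": 110},{"slide": [-1,-11,0],"dr": [0,0,0.2],"claw": 110}])

```text
time_s: 28.88
tcp_pos: [542.7, -172.9, 397.6]
ee_rot: [-0.001, -0.009, 1.0, 0.0]
wrist_force: [0.1, 0.3, -0.2]
width: 0.564
grip_force: 0.0
```

Request:
jog_arm(series=[{"slide": [-2,-10,0],"dr": [0,0,0],"claw": 110},{"slide": [-2,-10,0],"dr": [0,0,0],"claw": 110},{"slide": [-2,-10,0],"dr": [0,0,0],"claw": 110},{"slide": [-2,-10,0],"dr": [0,0,0],"claw": 110},{"slide": [-2,-10,0],"dr": [0,0,0],"claw": 110},{"slide": [-2,-10,0],"dr": [0,0,0],"claw": 110},{"slide": [-2,-10,0],"dr": [0,0,0],"claw": 110},{"slide": [-2,-10,0],"dr": [0,0,0],"claw": 110},{"slide": [-2,-10,0],"dr": [0,0,0],"claw": 110}])

```text
time_s: 29.63
tcp_pos: [598.1, -419.0, 397.1]
ee_rot: [-0.001, -0.011, 1.0, 0.001]
wrist_force: [-0.9, 0.0, 0.5]
width: 0.569
grip_force: 0.0
```

```bash
python3 m6.py w8
```

```text
handle c [ 523.1 -314.2] size [164.5 157.1] deg 3.15 grip [ 550.6 -312.7] medS 136.0 px [448. 120.] tip est [ 670.4 -306.1]
handle c [ 480.6 -467.7] size [90.3 21.6] deg 0.72 grip [ 508.1 -467.4] medS 130.5 px [262.  61.] tip est [ 628.1 -465.9]
t 29.68 grasp [ 597.8 -418.1  234.3] psi -178.73 F [0.1 1.  0.5] w 50.1 g 0.0 j1,j6 [-0.63 -2.22]
```

View pics/w8.png

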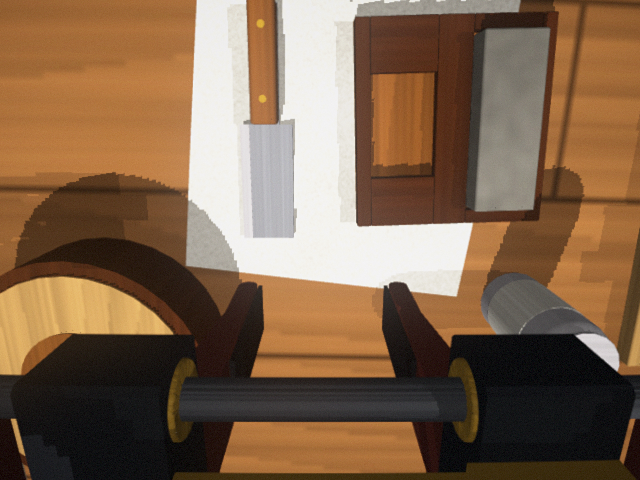

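C's handle is at (262,61), unmoved and slightly cut off by the top of the frame. The stone is in its recess at the right.

```bash
python3 -c "
from h import *
plan((506.5,-467.4,45,180.9))"
```

```text
t 29.68 grasp [ 597.8 -418.1  234.3] psi -178.73 F [0.1 1.  0.5] w 50.1 g 0.0 j1,j6 [-0.63 -2.22]
slide [3.69, -1.89, 7.58] dr [0.02, -0.02, 0.06]
```

Request:
jog_arm(series=[{"slide": [3.69,-1.89,1],"dr": [0,0,0.06],"claw": 110},{"slide": [3.69,-1.89,3],"dr": [0,0,0.06],"claw": 110},{"slide": [3.69,-1.89,5],"dr": [0,0,0.06],"claw": 110},{"slide": [3.69,-1.89,6.5],"dr": [0,0,0.06],"claw": 110},{"slide": [3.69,-1.89,7.3],"dr": [0,0,0.06],"claw": 110},{"slide": [3.69,-1.89,7.5],"dr": [0,0,0.06],"claw": 110},{"slide": [3.69,-1.89,7.5],"dr": [0,0,0.06],"claw": 110},{"slide": [3.69,-1.89,7.5],"dr": [0,0,0.06],"claw": 110},{"slide": [3.69,-1.89,7.5],"dr": [0,0,0.06],"claw": 110}])

```text
time_s: 30.43
tcp_pos: [507.9, -469.0, 212.6]
ee_rot: [0.0, -0.008, 1.0, -0.001]
wrist_force: [0.2, 0.5, 0.7]
width: 0.568
grip_force: 0.0
```

```bash
python3 m6.py w9; python3 -c "
from h import *
plan((506.5,-467.4,23.5,180.9))"
```

```text
handle c [ 507.8 -333.3] size [43.8  7.8] deg 13.11 grip [ 534.6 -327. ] medS 190.5 px [634. 303.] tip est [ 651.5 -299.8]
handle c [ 481.9 -366.9] size [82.  62.3] deg 2.18 grip [ 509.4 -365.9] medS 153.0 px [550. 224.] tip est [ 629.3 -361.3]
handle c [ 478.  -468.7] size [92.4 21.1] deg 0.67 grip [ 505.5 -468.4] medS 130.0 px [325. 223.] tip est [ 625.5 -467. ]
t 30.48 grasp [ 508.4 -469.8   50.3] psi -179.09 F [0.2 0.4 0.5] w 49.9 g 0.0 j1,j6 [-0.76 -2.35]
t 30.48 grasp [ 508.4 -469.8   50.3] psi -179.09 F [0.2 0.4 0.5] w 49.9 g 0.0 j1,j6 [-0.76 -2.35]
slide [0.06, 0.08, 1.07] dr [-0.02, 0.02, 0.0]
```

Target grip (505.5, -468.2), psi 180.8.

Request:
jog_arm(series=[{"slide": [0.1,0.05,0.6],"dr": [-0.02,0.02,0],"claw": 110},{"slide": [0.1,0.05,1.05],"dr": [-0.02,0.02,0],"claw": 110},{"slide": [0.1,0.05,1.05],"dr": [-0.02,0.02,0],"claw": 110},{"slide": [0.1,0.05,1.05],"dr": [-0.02,0.02,0],"claw": 255},{"slide": [0.1,0.05,1.05],"dr": [-0.02,0.02,0],"claw": 255},{"slide": [0.1,0.05,1.05],"dr": [-0.02,0.02,0],"claw": 255},{"slide": [0.1,0.05,1.05],"dr": [-0.02,0.02,0],"claw": 255},{"slide": [0.1,0.05,1.05],"dr": [-0.02,0.02,0],"claw": 255},{"slide": [0.1,0.05,1.05],"dr": [-0.02,0.02,0],"claw": 255},{"slide": [0.1,0.05,1.05],"dr": [-0.02,0.02,0],"claw": 255}])

```text
time_s: 31.32
tcp_pos: [504.0, -468.5, 184.3]
ee_rot: [-0.001, -0.007, 1.0, 0.001]
wrist_force: [0.3, -0.4, 1.1]
width: 0.246
grip_force: 45.0
```

```bash
python3 -c "
from h import *
plan(lane(-150,-93,100))"
```

```text
t 31.32 grasp [ 503.5 -468.1   21.3] psi -179.17 F [ 0.3 -0.4  1.1] w 21.7 g 45.0 j1,j6 [-0.77 -2.35]
slide [1.95, 15.31, -3.11] dr [0.02, -0.03, -0.26]
```

Request:
jog_arm(series=[{"slide": [0,0,-1],"dr": [0,0,0],"claw": 255},{"slide": [0,0,-3],"dr": [0,0,0],"claw": 255},{"slide": [0,0,-5.5],"dr": [0,0,0],"claw": 255},{"slide": [0,0,-5.5],"dr": [0,0,0],"claw": 255},{"slide": [0,7,-5.5],"dr": [0,0,-0.1],"claw": 255},{"slide": [0,7,-5.5],"dr": [0,0,-0.1],"claw": 255},{"slide": [0,7,-5.5],"dr": [0,0,-0.1],"claw": 255},{"slide": [0,7,-5.5],"dr": [0,0,-0.1],"claw": 255},{"slide": [0,7,-5.5],"dr": [0,0,-0.1],"claw": 255}])

```text
time_s: 32.07
tcp_pos: [500.4, -288.4, 321.2]
ee_rot: [-0.004, -0.014, 1.0, 0.003]
wrist_force: [-0.8, 0.1, -3.9]
width: 0.247
grip_force: 45.0
```

Request:
jog_arm(series=[{"slide": [1.95,8.3,0],"dr": [0,0,-0.16],"claw": 255},{"slide": [1.95,8.3,0],"dr": [0,0,-0.16],"claw": 255},{"slide": [1.95,8.3,0],"dr": [0,0,-0.16],"claw": 255},{"slide": [1.95,8.3,0],"dr": [0,0,-0.16],"claw": 255},{"slide": [1.95,8.3,0],"dr": [0,0,-0.16],"claw": 255},{"slide": [1.95,8.3,0],"dr": [0,0,-0.16],"claw": 255},{"slide": [1.95,8.3,0],"dr": [0,0,-0.16],"claw": 255},{"slide": [1.95,8.3,0],"dr": [0,0,-0.16],"claw": 255},{"slide": [1.95,8.3,0],"dr": [0,0,-0.16],"claw": 255}])

```text
time_s: 32.82
tcp_pos: [448.6, -88.4, 322.8]
ee_rot: [-0.001, -0.021, 1.0, 0.001]
wrist_force: [0.7, -0.9, -2.9]
width: 0.25
grip_force: 45.0
```

```bash
python3 -c "
from h import *
plan(lane(-150,-93,46))"
```

```text
t 32.82 grasp [448.3 -88.1 159.8] psi -177.64 F [ 0.7 -0.9 -2.9] w 22.0 g 45.0 j1,j6 [-0.22 -1.83]
slide [-0.07, 0.06, 4.55] dr [0.02, -0.02, -0.01]
```

Request:
jog_arm(series=[{"slide": [-0.07,0.06,1.5],"dr": [0.02,-0.02,0],"claw": 255},{"slide": [-0.07,0.06,3],"dr": [0.02,-0.02,0],"claw": 255},{"slide": [-0.07,0.06,3.8],"dr": [0.02,-0.02,0],"claw": 255},{"slide": [-0.07,0.06,4.3],"dr": [0.02,-0.02,0],"claw": 255},{"slide": [-0.07,0.06,4.5],"dr": [0.02,-0.02,0],"claw": 255},{"slide": [-0.07,0.06,4.55],"dr": [0.02,-0.02,0],"claw": 255},{"slide": [-0.07,0.06,4.55],"dr": [0.02,-0.02,0],"claw": 255},{"slide": [-0.07,0.06,4.55],"dr": [0.02,-0.02,0],"claw": 255}])

```text
time_s: 33.48
tcp_pos: [449.9, -86.2, 209.7]
ee_rot: [0.0, -0.02, 1.0, 0.0]
wrist_force: [-0.1, 0.3, -2.7]
width: 0.244
grip_force: 45.0
```

```bash
python3 -c "
from h import *
plan(lane(-150,-93,42),lane(-91,-93,42))"
```

```text
t 33.48 grasp [450.  -86.2  46.7] psi -177.65 F [-0.1  0.3 -2.7] w 21.5 g 45.0 j1,j6 [-0.22 -1.83]
slide [-0.01, -0.01, 0.19] dr [-0.0, 0.01, -0.01]
slide [-2.37, -0.01, 0.19] dr [-0.0, 0.01, -0.01]
```

Request:
jog_arm(series=[{"slide": [0,0,0.1],"dr": [0,0,0],"claw": 255},{"slide": [-0.2,0,0.18],"dr": [0,0,0],"claw": 255},{"slide": [-0.7,0,0.18],"dr": [0,0,0],"claw": 255},{"slide": [-1.2,0,0.18],"dr": [0,0,0],"claw": 255},{"slide": [-1.6,0,0.18],"dr": [0,0,0],"claw": 255},{"slide": [-2.0,0,0.18],"dr": [0,0,0],"claw": 255},{"slide": [-2.2,0,0.18],"dr": [0,0,0],"claw": 255},{"slide": [-2.3,0,0.18],"dr": [0,0,0],"claw": 255},{"slide": [-2.35,0,0.18],"dr": [0,0,0],"claw": 255},{"slide": [-2.35,0,0.18],"dr": [0,0,0],"claw": 255}])

```text
time_s: 34.32
tcp_pos: [507.8, -83.1, 204.3]
ee_rot: [-0.001, -0.021, 1.0, 0.0]
wrist_force: [0.9, 0.6, -2.1]
width: 0.251
grip_force: 45.0
```

```bash
python3 -c "
from h import *
plan(lane(-88,-93,41.5))"
```

```text
t 34.32 grasp [507.6 -83.   41.3] psi -177.6 F [ 0.9  0.6 -2.1] w 22.0 g 45.0 j1,j6 [-0.19 -1.8 ]
slide [-0.17, -0.04, -0.01] dr [0.0, -0.01, -0.0]
```

Request:
jog_arm(series=[{"slide": [-0.06,-0.02,0.02],"dr": [0,0,0],"claw": 255},{"slide": [-0.1,-0.02,0.02],"dr": [0,0,0],"claw": 255},{"slide": [-0.14,-0.02,0.02],"dr": [0,0,0],"claw": 255},{"slide": [-0.18,-0.02,0.02],"dr": [0,0,0],"claw": 255},{"slide": [-0.22,-0.02,0.02],"dr": [0,0,0],"claw": 255},{"slide": [-0.24,-0.02,0.02],"dr": [0,0,0],"claw": 255},{"slide": [-0.24,-0.02,0.02],"dr": [0,0,0],"claw": 255}])

```text
time_s: 34.9
tcp_pos: [510.5, -83.2, 204.2]
ee_rot: [-0.005, -0.021, 1.0, 0.001]
wrist_force: [-14.7, -1.4, 17.2]
width: 0.249
grip_force: 45.0
```

```bash
python3 -c "
from h import *
plan(lane(-88,-93,41.5))"
```

```text
t 34.9 grasp [508.9 -83.   41.2] psi -177.6 F [-14.7  -1.4  17.2] w 21.9 g 45.0 j1,j6 [-0.18 -1.8 ]
slide [-0.06, -0.03, -0.01] dr [0.02, -0.09, -0.0]
```

Request:
jog_arm(series=[{"slide": [0.1,0,0],"dr": [0,0,0],"claw": 255},{"slide": [0.1,0,0],"dr": [0,0,0],"claw": 140},{"slide": [0.1,0,0],"dr": [0,0,0],"claw": 140},{"slide": [0.1,0,0],"dr": [0,0,0],"claw": 140},{"slide": [0.1,0,0],"dr": [0,0,0],"claw": 140},{"slide": [0.1,0,-1.0],"dr": [0,0,0],"claw": 140},{"slide": [0.1,0,-4],"dr": [0,0,0],"claw": 140},{"slide": [0.1,0,-7],"dr": [0,0,0],"claw": 110},{"slide": [0.1,0,-9.5],"dr": [0,0,0],"claw": 110},{"slide": [0.1,0,-9.5],"dr": [0,0,0],"claw": 110}])

```text
time_s: 35.73
tcp_pos: [511.4, -83.6, 397.4]
ee_rot: [-0.001, -0.021, 1.0, 0.0]
wrist_force: [0.7, 0.5, -0.3]
width: 0.567
grip_force: 0.0
```

Request:
jog_arm(series=[{"slide": [-3.5,3.7,-1],"dr": [0,0,0],"claw": 100},{"slide": [-3.5,3.7,-1],"dr": [0,0,0],"claw": 100},{"slide": [-3.5,3.7,-1],"dr": [0,0,0],"claw": 100},{"slide": [-3.5,3.7,-1],"dr": [0,0,0],"claw": 100},{"slide": [-3.5,3.7,-1],"dr": [0,0,0],"claw": 100},{"slide": [-3.5,3.7,-1],"dr": [0,0,0],"claw": 100}])

```text
time_s: 36.23
tcp_pos: [594.8, 12.5, 419.7]
ee_rot: [-0.001, -0.021, 1.0, 0.0]
wrist_force: [-0.8, -0.0, -0.1]
width: 0.606
grip_force: 0.0
```

```bash
python3 m6.py w10; python3 -c "
from h import *
plan((706,16.5,130,182.4))"
```

```text
handle c [ 522.5 -242.1] size [ 58.5 171.3] deg -8.53 grip [ 549.6 -246.2] medS 159.0 px [ 35. 113.] tip est [ 668.3 -264. ]
t 36.28 grasp [593.8  11.9 256.5] psi -177.6 F [-0.9 -0.2 -0. ] w 53.5 g 0.0 j1,j6 [ 0.   -1.61]
t 36.28 grasp [593.8  11.9 256.5] psi -177.6 F [-0.9 -0.2 -0. ] w 53.5 g 0.0 j1,j6 [ 0.   -1.61]
slide [-4.49, -0.0, 5.05] dr [0.0, -0.03, -0.0]
```

View pics/w10.png

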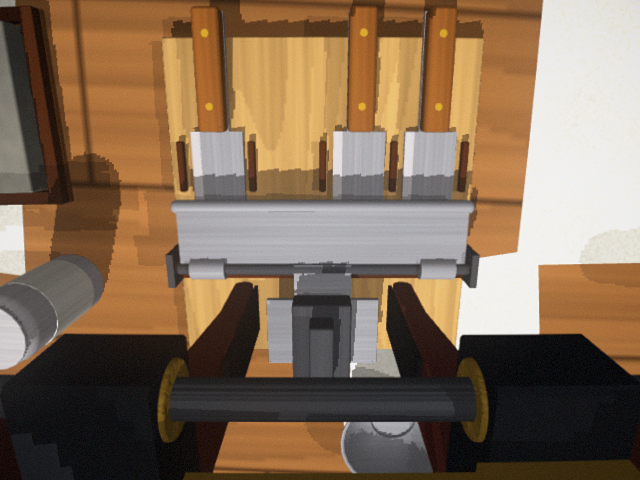

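All three cleavers lie in their lanes, with handle/blade joints at (207,131), (362,131) and (436,131), and the weight is still on the plate.

```bash
python3 -c "
from h import *
c=dict(np.load('w10.npz')); P=cloud(c); Z=cv2.medianBlur(P[...,2].astype(np.float32),3)
a=np.radians(YAW)
m=((Z>36)&(Z<50)).astype(np.uint8); m[145:]=0
for cn in cv2.findContours(m,0,1)[0]:
    if cv2.contourArea(cn)<1000: continue
    Q=onplane(c,cn[:,0],43)[:,:2]-B; Q=Q@np.array([[np.cos(a),-np.sin(a)],[np.sin(a),np.cos(a)]]); r=cv2.minAreaRect(Q.astype(np.float32)); print('board frame handle',r, 'front x',np.percentile(Q[:,0],98), 'y',Q[:,1].min(),Q[:,1].max())
c=dict(np.load('w5.npz')); P=cloud(c); Z=P[...,2]
m=((Z>90)&(Z<108)).astype(np.uint8); m[280:]=0; m[:,:250]=0; m[:,400:]=0
cn=max(cv2.findContours(m,0,1)[0],key=cv2.contourArea)[:,0]; print('ridge',cv2.minAreaRect(onplane(c,cn,99)[:,:2].astype(np.float32)))
"
```

```text
board frame handle ((-114.96430969238281, 91.89083862304688), (22.97193717956543, 94.28265380859375), 89.47248840332031) front x -67.91013666309162 y 80.33455716798201 103.61446236700878
board frame handle ((-115.01416015625, 31.158267974853516), (22.094058990478516, 93.15789031982422), 89.65058898925781) front x -68.50077059910038 y 20.081235323040886 42.319973640675755
board frame handle ((-115.25321960449219, -90.4783706665039), (93.4544906616211, 22.914852142333984), 0.42001935839653015) front x -68.6075589060531 y -102.06885321748446 -78.8109124064321
ridge ((705.2385864257812, 16.32578468322754), (60.35606002807617, 19.60655975341797), 1.893787145614624)
```

Request:
jog_arm(series=[{"slide": [-4.49,0,0],"dr": [0,0,0],"claw": 100},{"slide": [-4.49,0,0],"dr": [0,0,0],"claw": 100},{"slide": [-4.49,0,2],"dr": [0,0,0],"claw": 100},{"slide": [-4.49,0,4],"dr": [0,0,0],"claw": 100},{"slide": [-4.49,0,5],"dr": [0,0,0],"claw": 100},{"slide": [-4.49,0,5],"dr": [0,0,0],"claw": 100},{"slide": [-4.49,0,5],"dr": [0,0,0],"claw": 100},{"slide": [-4.49,0,5],"dr": [0,0,0],"claw": 100}])

```text
time_s: 36.95
tcp_pos: [707.2, 16.3, 296.5]
ee_rot: [-0.0, -0.02, 1.0, 0.0]
wrist_force: [-0.2, 0.3, 0.6]
width: 0.608
grip_force: 0.0
```

```bash
python3 -c "
from h import *
plan((706,16.5,100,182.4))"
```

```text
t 36.95 grasp [707.   16.3 133.5] psi -177.66 F [-0.2  0.3  0.6] w 53.5 g 0.0 j1,j6 [ 0.01 -1.61]
slide [0.05, 0.01, 1.34] dr [0.0, -0.01, -0.01]
```

Request:
jog_arm(force=50, series=[{"slide": [0.05,0,0.8],"dr": [0,0,0],"claw": 100},{"slide": [0.05,0,1.2],"dr": [0,0,0],"claw": 100},{"slide": [0.05,0,1.33],"dr": [0,0,0],"claw": 100},{"slide": [0.05,0,1.33],"dr": [0,0,0],"claw": 100},{"slide": [0.05,0,1.33],"dr": [0,0,0],"claw": 255},{"slide": [0.05,0,1.33],"dr": [0,0,0],"claw": 255},{"slide": [0.05,0,1.33],"dr": [0,0,0],"claw": 255},{"slide": [0.05,0,1.33],"dr": [0,0,0],"claw": 255},{"slide": [0.05,0,1.33],"dr": [0,0,0],"claw": 255},{"slide": [0.05,0,1.33],"dr": [0,0,0],"claw": 255}])

```text
time_s: 37.78
tcp_pos: [706.2, 16.9, 262.5]
ee_rot: [-0.0, -0.021, 1.0, -0.0]
wrist_force: [1.0, -2.4, 2.1]
width: 0.223
grip_force: 50.0
```

Request:
jog_arm(series=[{"slide": [0,0,0],"dr": [0,0,0],"claw": 255},{"slide": [0,0,0],"dr": [0,0,0],"claw": 255},{"slide": [0,0,0],"dr": [0,0,0],"claw": 255}])

```text
time_s: 38.03
tcp_pos: [706.2, 16.8, 262.5]
ee_rot: [-0.0, -0.021, 1.0, -0.0]
wrist_force: [1.3, -3.9, 2.5]
width: 0.227
grip_force: 50.0
```

```bash
python3 -c "
from h import *
plan((706,16.5,180,182.4))"
```

```text
t 38.03 grasp [706.2  16.8  99.5] psi -177.61 F [ 1.3 -3.9  2.5] w 19.9 g 50.0 j1,j6 [ 0.01 -1.61]
slide [0.01, -0.01, -3.22] dr [-0.0, -0.0, -0.0]
```

Request:
jog_arm(series=[{"slide": [0,0,-0.15],"dr": [0,0,0],"claw": 255},{"slide": [0,0,-0.3],"dr": [0,0,0],"claw": 255},{"slide": [0,0,-0.45],"dr": [0,0,0],"claw": 255},{"slide": [0,0,-0.6],"dr": [0,0,0],"claw": 255},{"slide": [0,0,-0.8],"dr": [0,0,0],"claw": 255},{"slide": [0,0,-1.1],"dr": [0,0,0],"claw": 255},{"slide": [0,0,-1.6],"dr": [0,0,0],"claw": 255},{"slide": [0,0,-2.6],"dr": [0,0,0],"claw": 255},{"slide": [0,0,-4],"dr": [0,0,0],"claw": 255},{"slide": [0,0,-4],"dr": [0,0,0],"claw": 255}])

```text
time_s: 38.87
tcp_pos: [708.2, 17.4, 370.4]
ee_rot: [0.005, -0.021, 1.0, 0.0]
wrist_force: [2.9, -0.3, -4.4]
width: 0.223
grip_force: 50.0
```

```bash
python3 -c "
from h import *
plan((630,-170,200,182.8),(525.7,-353.2,200,183.2))"
```

```text
t 38.87 grasp [710.   17.5 207.4] psi -177.59 F [ 2.9 -0.3 -4.4] w 19.7 g 50.0 j1,j6 [ 0.01 -1.61]
slide [3.44, -7.36, 0.26] dr [0.0, 0.1, -0.07]
slide [7.92, -14.5, 0.2] dr [0.0, 0.1, -0.13]
```

Request:
jog_arm(series=[{"slide": [3.44,-7.36,0.2],"dr": [0,0,-0.07],"claw": 255},{"slide": [3.44,-7.36,0.2],"dr": [0,0,-0.07],"claw": 255},{"slide": [3.44,-7.36,0.2],"dr": [0,0,-0.07],"claw": 255},{"slide": [3.44,-7.36,0.2],"dr": [0,0,-0.07],"claw": 255},{"slide": [3.44,-7.36,0.2],"dr": [0,0,-0.07],"claw": 255},{"slide": [7.92,-14.5,0.2],"dr": [0,0,-0.13],"claw": 255},{"slide": [7.92,-14.5,0.2],"dr": [0,0,-0.13],"claw": 255},{"slide": [7.92,-14.5,0.2],"dr": [0,0,-0.13],"claw": 255},{"slide": [7.92,-14.5,0.2],"dr": [0,0,-0.13],"claw": 255},{"slide": [7.92,-14.5,0.2],"dr": [0,0,-0.13],"claw": 255}])

```text
time_s: 39.7
tcp_pos: [523.2, -352.6, 357.0]
ee_rot: [-0.0, -0.028, 1.0, 0.0]
wrist_force: [1.0, -0.1, -7.9]
width: 0.225
grip_force: 50.0
```

```bash
python3 -c "
from h import *
plan((525.7,-353.2,200,183.2))"
```

```text
t 39.7 grasp [ 523.1 -352.5  194. ] psi -176.82 F [ 1.  -0.1 -7.9] w 19.8 g 50.0 j1,j6 [-0.61 -2.24]
slide [-0.1, -0.03, -0.24] dr [0.01, -0.01, -0.0]
```

```bash
python3 -c "
from h import *
for f,b in (('w3',(370,150,440,255)),('w8',(362,60,445,188)),('w2',(280,232,380,300))):
    c=dict(np.load(f+'.npz')); P=cloud(c); Z=cv2.medianBlur(P[...,2].astype(np.float32),3)
    m=np.zeros((480,640),np.uint8); m[b[1]:b[3],b[0]:b[2]]=((Z<11)&(Z>1))[b[1]:b[3],b[0]:b[2]]
    cn=max(cv2.findContours(m,0,1)[0],key=cv2.contourArea)[:,0]
    print(f,cv2.minAreaRect(onplane(c,cn,6)[:,:2].astype(np.float32)),'cam',c['T'][:2,3].round())
    S=np.zeros((480,640),np.uint8); S[(Z>12)&(Z<50)]=1
"
python3 -c "
from h import *
plan((526.6,-353.3,75,183.2))"
```

```text
w3 ((524.66455078125, -354.8900146484375), (85.16987609863281, 54.310302734375), 3.103797435760498) cam [ 595. -268.]
w8 ((525.1879272460938, -351.5370788574219), (85.10863494873047, 54.038536071777344), 2.8992013931274414) cam [ 524. -420.]
w2 ((525.6853637695312, -355.6490478515625), (85.21290588378906, 53.440345764160156), 3.04970383644104) cam [ 519. -215.]
t 39.7 grasp [ 523.1 -352.5  194. ] psi -176.82 F [ 1.  -0.1 -7.9] w 19.8 g 50.0 j1,j6 [-0.61 -2.24]
slide [-0.14, -0.04, 4.76] dr [0.01, -0.01, -0.0]
```

Request:
jog_arm(series=[{"slide": [-0.12,-0.04,1.5],"dr": [0,0,0],"claw": 255},{"slide": [-0.12,-0.04,3],"dr": [0,0,0],"claw": 255},{"slide": [-0.12,-0.04,4],"dr": [0,0,0],"claw": 255},{"slide": [-0.12,-0.04,4.5],"dr": [0,0,0],"claw": 255},{"slide": [-0.12,-0.04,4.7],"dr": [0,0,0],"claw": 255},{"slide": [-0.12,-0.04,4.7],"dr": [0,0,0],"claw": 255},{"slide": [-0.12,-0.04,4.7],"dr": [0,0,0],"claw": 255},{"slide": [-0.12,-0.04,4.7],"dr": [0,0,0],"claw": 255}])

```text
time_s: 40.37
tcp_pos: [528.5, -352.4, 241.7]
ee_rot: [0.001, -0.028, 1.0, -0.001]
wrist_force: [0.3, 0.3, -7.7]
width: 0.226
grip_force: 50.0
```

```bash
python3 -c "
from h import *
plan((526.1,-353.2,54.5,183.1))"
```

```text
t 40.37 grasp [ 528.9 -352.6   78.7] psi -176.8 F [ 0.3  0.3 -7.7] w 19.9 g 50.0 j1,j6 [-0.61 -2.23]
slide [0.1, -0.03, 0.97] dr [-0.02, 0.02, 0.02]
```

Request:
jog_arm(series=[{"slide": [0.1,-0.03,0.2],"dr": [-0.02,0.02,0],"claw": 255},{"slide": [0.1,-0.03,0.4],"dr": [-0.02,0.02,0],"claw": 255},{"slide": [0.1,-0.03,0.55],"dr": [-0.02,0.02,0],"claw": 255},{"slide": [0.1,-0.03,0.65],"dr": [-0.02,0.02,0],"claw": 255},{"slide": [0.1,-0.03,0.75],"dr": [-0.02,0.02,0],"claw": 255},{"slide": [0.1,-0.03,0.85],"dr": [-0.02,0.02,0],"claw": 255},{"slide": [0.1,-0.03,0.95],"dr": [-0.02,0.02,0],"claw": 255},{"slide": [0.1,-0.03,0.95],"dr": [-0.02,0.02,0],"claw": 255}])

```text
time_s: 41.03
tcp_pos: [525.1, -353.0, 215.9]
ee_rot: [-0.001, -0.028, 1.0, 0.001]
wrist_force: [1.0, -0.1, -8.8]
width: 0.224
grip_force: 50.0
```

```bash
python3 -c "
from h import *
plan((526.1,-353.2,53,183.1))"
```

```text
t 41.03 grasp [ 524.7 -352.6   52.9] psi -176.83 F [ 1.  -0.1 -8.8] w 19.7 g 50.0 j1,j6 [-0.61 -2.24]
slide [-0.04, -0.01, -0.0] dr [0.02, -0.03, 0.01]
```

In the recess with no contact. I'll lower it the last millimetre, release, and retreat upward.

Request:
jog_arm(series=[{"slide": [0,0,0.03],"dr": [0,0,0],"claw": 255},{"slide": [0,0,0.03],"dr": [0,0,0],"claw": 180},{"slide": [0,0,0.03],"dr": [0,0,0],"claw": 150},{"slide": [0,0,0.03],"dr": [0,0,0],"claw": 110},{"slide": [0,0,0.03],"dr": [0,0,0],"claw": 110},{"slide": [0,0,-1],"dr": [0,0,0],"claw": 110},{"slide": [0,0,-4],"dr": [0,0,0],"claw": 110},{"slide": [0,0,-8],"dr": [0,0,0],"claw": 110},{"slide": [0,0,-9],"dr": [0,0,0],"claw": 110}])

```text
time_s: 41.78
tcp_pos: [525.4, -353.2, 367.5]
ee_rot: [-0.002, -0.028, 1.0, 0.001]
wrist_force: [0.7, -0.7, -0.6]
width: 0.57
grip_force: 0.0
```

Request:
jog_arm(series=[{"slide": [-2,6,0],"dr": [0,0,0],"claw": 110},{"slide": [-2,6,0],"dr": [0,0,0],"claw": 110},{"slide": [-2,6,0],"dr": [0,0,0],"claw": 110},{"slide": [-2,6,-1],"dr": [0,0,0],"claw": 110},{"slide": [-2,6,-1],"dr": [0,0,0],"claw": 110},{"slide": [-2,6,-1],"dr": [0,0,0],"claw": 110}])

```text
time_s: 42.28
tcp_pos: [568.1, -199.3, 392.8]
ee_rot: [0.0, -0.029, 1.0, 0.001]
wrist_force: [-0.7, -0.7, 0.8]
width: 0.566
grip_force: 0.0
```

```bash
python3 m6.py w11
```

```text
handle c [ 522.3 -310. ] size [163.7 156.6] deg 3.3 grip [ 549.8 -308.4] medS 133.0 px [185. 145.] tip est [ 669.6 -301.5]
t 42.33 grasp [ 567.2 -200.1  228.8] psi -176.73 F [-0.4 -0.7 -1. ] w 50.3 g 0.0 j1,j6 [-0.36 -1.99]
```

View pics/w11.png

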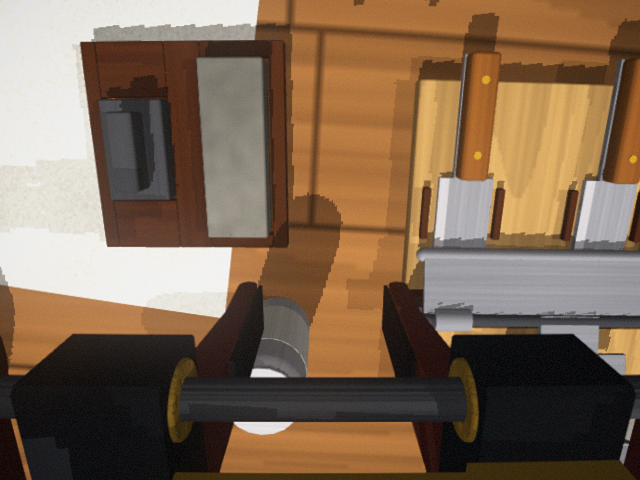

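The weight sits in the short recess at (138,150), the stone in the long one, and the clip is shut on the blades. Last numeric check before handing in.

```bash
python3 -c "
from h import *
c=dict(np.load('w11.npz')); P=cloud(c); Z=P[...,2]
print('stone',np.nanpercentile(Z[80:220,212:258],[5,50,95]),'w ridge',np.nanpercentile(Z[125:180,112:132],[20,50,80]),'base right',np.nanpercentile(Z[110:190,155:165],[10,50,90]),'base top/bottom',np.nanmedian(Z[101:106,110:150]),np.nanmedian(Z[194:198,115:160]))
for u in (440,500,560,620): print('bar top',np.nanmax(Z[245:265,u]).round(1))
a=np.radians(YAW)
t=cam('scene'); save(t,'s2.png')
Zm=cv2.medianBlur(Z.astype(np.float32),3); m=((Zm>36)&(Zm<50)).astype(np.uint8); m[200:]=0; m[:,:430]=0
for cn in cv2.findContours(m,0,1)[0]:
    if cv2.contourArea(cn)<1000: continue
    Q=(onplane(c,cn[:,0],43)[:,:2]-B)@np.array([[np.cos(a),-np.sin(a)],[np.sin(a),np.cos(a)]]); print(cv2.minAreaRect(Q.astype(np.float32)),np.percentile(Q[:,0],98))
cv2.imwrite('pics/s2c.png',cv2.resize(t['color'][150:420,120:440,::-1],None,fx=2.2,fy=2.2))
plan()
"
```

```text
stone [34.07253339 35.29124708 36.51958264] w ridge [50.59880968 51.29131192 51.8954918 ] base right [27.84178831 29.22616199 30.23163773] base top/bottom 29.3468759946513 29.359174164498484
bar top 38.3
bar top 38.3
bar top 36.8
bar top 37.1
((-113.60520935058594, 18.886795043945312), (94.63973999023438, 24.151973724365234), 11.897830963134766) -68.85473348269942
((-115.41424560546875, -93.79052734375), (23.251651763916016, 93.84513854980469), 89.70637512207031) -68.62496713468401
t 42.38 grasp [ 566.6 -200.7  228.1] psi -176.81 F [ 0.3 -0.1 -0.2] w 50.0 g 0.0 j1,j6 [-0.36 -1.99]
```

View pics/s2c.png

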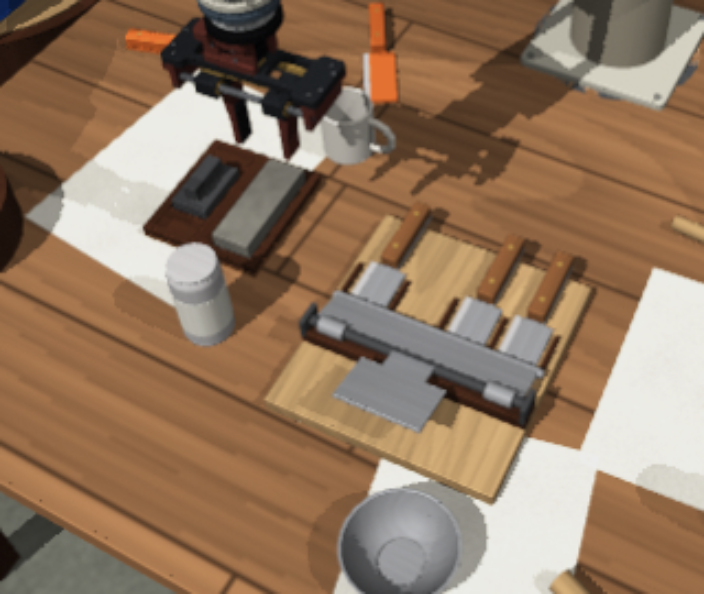

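The weight and stone sit in their recesses, and the bar is shut on three parallel blades. Everything is still and the robot touches nothing.

```bash
python3 -c "
from bench import robot
print(robot.close_job())"
```

```text
the job is handed in; nothing more can be done
None
```

I've handed the job in at about 42 s of robot time: the stone and the weight lie flat in their recesses, and the clip is shut on all three cleavers, one to a lane with their tips at the stop; I didn't touch the other goods.

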